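# Stand the reed file in its pocket of the tool block

### The arm

A 7-joint arm with a two-finger parallel gripper is mounted at the origin on the work surface. World frame = base frame: x ahead of the robot, y to its left, z up, the work surface at z = 0. Lengths are in m, angles in rad, forces in N, time in s.
With the tool pointing down it reaches from about 0.425 to 0.925 m from the base axis. Payload 6.8 kg.
Tool frame: the origin (TCP) lies at the very end of the fingers, on their centre line; the grasp point (between the pads) lies bot.hold_point_z behind it (bot.hold_point_z is the distance from the TCP to the grasp point, in m); x points along the fingers, z is the direction in which the jaws open and shut, and the axes are right-handed (so a half turn about x gives the same grasp; the last joint's range is limited). The gripper opens to 85 mm and grips with 20 to 120 N. Pads are 22 mm wide; open, the fingers measure 114 mm over their backs; the gripper's body (76 mm by 85 mm) begins 54 mm behind the grasp point. The pads swing forward as they close: fully open they stand 13 mm farther back than shut.
Start: joints at [1.208, 0.477, 0.022, 1.555, -0.011, 1.109, -0.083], TCP at [0.17, -0.653, 0.231] pointing down, gripper open.
Joint ranges: [-2.96, 2.96], [-0.34, 2.1], [-1.41, 1.46], [0.24, 2.44], [-1.37, 4.51], [0.17, 1.92], [-2.96, 2.96]. Speed limits (rad/s): [2.39, 2.39, 3.14, 3.14, 3.14, 3.14, 3.14].

### API

Orientations are given as a unit quaternion [w, x, y, z].
In Python, from station import bot gives the robot as it stands.
- The arm moves only by the tool drive_tool, never from a script. Its arguments are lists of equal length, an entry for each row: "slide": the shift along the world's x, y, z in mm, a list of three; "turn": the turn, a rotation vector about the world's x, y, z in rad, a list of three; "gripper": the opening, from 0 (shut) to 1 (fully open). A call has 1 to 10 rows; each row is the pose to reach, as a shift and turn from the pose measured when the call began; what a row does not reach only later rows make up. A row lasts 1/10 s, in which the tool goes at most 50 mm and 8.59 degrees, less where a joint would pass 70% of its speed; a pose out of reach is approached as far as the arm can. A call with a gripper value outside its range is refused whole. The fingers move at their own pace and stop on an object; "squeeze" is the grip in N (left out, the last holds). Time passes only in rows, so rows that repeat a pose let the fingers close. It gives the time, the measured TCP pose, the force and the opening at its end, in the units of the state.
- bot.get_obs(): the state, without advancing time (a new reading comes with each control period).
- bot.read_camera(name): name is "scene" or "top" or "wrist"; returns a dict with "color" (480x640x3 uint8, red, green, blue), "fovy" (degrees; the focal length in pixels is half the picture's height over the tangent of half this angle, whatever the lens; pixels are square), "cx", "cy" (the principal point, pixels), "R" (3x3) and "t" (3): a world point X has camera coordinates R X + t. Camera axes: x right, y down, z forward; pixel columns grow to the right and rows downward; lengths in m; the calibration is good to about 2 mm. A picture is of the moment at which its call begins. There is no depth.
- bot.hand_in(): hands the job in, once; it reports no verdict.
The state is a dict: "t": time; "q": joint angles; "joint_vel": joint speeds; "joint_torque": joint torques, N m; "eef_pos": TCP position; "tool_rot": TCP orientation; "contact_force": force on the tool from outside, world axes, zero at the start; "torque": the same for the moment, N m; "gripper_width": opening from 0.0 (shut) to 1.0 (fully open).
Only numpy, scipy, OpenCV 4.12 (cv2) and the standard library are available. Lean on these libraries where they do the work, as an engineer would, in place of code of your own. Each camera call takes 0.05 s, during which the arm holds its last target.

### The job

Take the red-handled file from its sloping rest and stand it upright in the tool block, in the one of the three pockets that is deep enough for its shank: the pockets look alike, so feel for it without pressing hard. Lower the file in the hand (do not drop it) until the handle's shoulder rests on the block, then let go; leave the jar, the brush and the wooden reed block where they are.

Things in the scene. Friction and masses are not known exactly. Their poses are not given: they have to be found in the camera images.
- file: Round steel file, 170 mm, 90 g. Origin: centre of its foot; z axis from foot to handle end; round, so its turn about z is free. Steel shank 10 mm thick, z 0 to 65 mm, first 5 mm tapered from 6.4; red handle 22 mm thick, z 65 to 170, flat shoulder at 65 (brass band near it). Mass centre z 90. Starts in the rest at 45 degrees, foot low and near the robot; handle free of the rest above z 112.
- rest: Fixed wooden rest, base 160 x 70 x 12 mm, origin under the base's centre; its x axis points where the file leans. A V trough, 37 mm wide, rising at 45 degrees carries the file from 64 to 112 mm along it; the trough's edges lie just below the file's axis. A stop plate holds the foot at x = -55, z = 30 mm.
- block: Fixed wooden tool block, 60 (x) x 150 (y) x 85 (z) mm, origin under its centre. Three round pockets, 12.5 mm wide with 1.5 mm chamfers, open in its top along y at -45, 0, +45 mm. They look alike, but one (differs each time) is 75 mm deep, the others only 27 and 33 mm with a hard wooden floor. The 65 mm shank goes fully home only in the deep one.
- block_hole0 (a point): Centre of the mouth of the pocket at y = -45 mm, level with the block's top (85 mm above the table).
- block_hole1 (a point): Centre of the mouth of the middle pocket, likewise.
- block_hole2 (a point): Centre of the mouth of the pocket at y = +45 mm, likewise.
- jar: Loose amber wax jar with a white lid, 50 mm in diameter, 60 mm high, origin under its centre; leave it.
- brush: Loose small brush, 150 mm long, lying along its x axis; leave it.
- reedblock: Loose wooden reed block with a row of cells, 40 x 120 x 49 mm, origin under its centre; leave it.
Things that resemble listed ones, but are neither listed nor needed, are in the scene too. What is shaped like the file but green is not meant. Leave any black look-alike of the block alone.

How it is judged:
On the way, in this order (a step that is already met when the one before it is completed fails the run):
1. the file is lifted out of its rest: its foot more than 80 mm from where it started, held by the fingers (distance of file from where it was at the start of the episode above 0.08 m and contact force between the fingers and file above 1 N), for 0.1 s.
2. still held by the fingers, the file is fully home in the deep pocket: shoulder within 3 mm of the block's top, within 0.06 rad of upright (z of file in the frame of block between 0.016 and 0.023 m and x of file in the frame of block between -0.006 and 0.006 m and y of file in the frame of block between -0.055 and 0.055 m and angle between file's own z axis and vertical below 0.06 rad and contact force between the fingers and file above 1 N), for 0.2 s.
At the end, for the whole second after the job is handed in: The file stands released and still in the deep pocket, upright within 0.06 rad, its handle's shoulder within 3 mm of the block's top; the jar, brush and reed block are within 30 mm of where they were (z of file in the frame of block between 0.016 and 0.023 m and x of file in the frame of block between -0.006 and 0.006 m and y of file in the frame of block between -0.055 and 0.055 m and angle between file's own z axis and vertical below 0.06 rad and linear speed of file below 0.02 m/s and contact force between the fingers and file below 0.1 N and distance of each of jar, brush, reedblock from where it was at the start of the episode below 0.03 m); the robot touches nothing.
It fails at once if the file pressed on the tool block with more than 80 N (contact force between file and block above 80 N).
It fails at once if the file pressed on a pocket's floor with more than 80 N (contact force between file and floor_a above 80 N or contact force between file and floor_b above 80 N or contact force between file and floor_c above 80 N).
It fails at once if the jar moved by more than 30 mm (distance of jar from where it was at the start of the episode above 0.03 m).
It fails at once if the brush moved by more than 30 mm (distance of brush from where it was at the start of the episode above 0.03 m).
It fails at once if the wooden reed block moved by more than 30 mm (distance of reedblock from where it was at the start of the episode above 0.03 m).
It also fails if it takes over 58 s, if anything falls off the work surface, if the arm or the gripper's body presses on something with over 40 N, if the wrist force passes 120 N, or if a joint passes its speed limit or range.

## Working session

There is one attempt and no reset: what is moved stays moved. The work goes in short steps, Python scripts to look and compute and a tool call to move; the robot and the scene stay as the last step left them, time stands still between calls to the robot, and variables do not carry over. Pictures are saved under pics/ and viewed, and the job is handed in when it is done.

Besides the shell and the picture viewer there is one more tool, called after "Emit:" as name(argument=value, ...), one argument or row to a line, values as JSON. drive_tool: Moves the arm, as the interface text tells. Its arguments: {"type":"object","properties":{"slide":{"type":"array"},"turn":{"type":"array"},"gripper":{"type":"array"},"squeeze":{"type":"number"}},"required":["slide","turn","gripper"]}

```bash
mkdir -p pics; ls; python3 - <<'E'
from station import bot
import cv2
o=bot.get_obs(); print(o, bot.hold_point_z)
for n in ["scene","top","wrist"]:
    c=bot.read_camera(n); cv2.imwrite(f"pics/{n}0.png",c["color"][:,:,::-1]); print(n,c["fovy"],c["cx"],c["cy"],c["R"].round(3).tolist(),c["t"].round(3), [k for k in c])
E
```

```text
pics
{'t': 0.0, 'q': array([ 1.20794871,  0.47778984,  0.02235724,  1.55646915, -0.01147077,
        1.1092834 , -0.08309138]), 'joint_vel': array([-6.60768157e-04, -6.97584672e-04,  1.38447572e-03, -8.77227123e-04,
       -2.25857348e-05, -8.75275704e-04,  1.22878631e-03]), 'joint_torque': array([-7.59681570e-04, -5.96457231e+01,  1.60769921e+00, -2.81203258e+01,
        1.25958587e-02,  9.40040482e-03,  3.16918579e-05]), 'eef_pos': array([ 0.16991709, -0.65264846,  0.23032547]), 'tool_rot': array([ 0.5589261 ,  0.43277147,  0.56001392, -0.43208202]), 'contact_force': array([-0.06388793,  0.04230475,  0.24118787]), 'torque': array([-0.00414285, -0.00292073,  0.01265358]), 'gripper_width': 0.9996922582854085} 0.0187
scene 51.49397157231012 319.28396233360957 236.74532535409028 [[-0.466, 0.884, 0.02], [0.606, 0.336, -0.721], [-0.645, -0.324, -0.692]] [ 0.274 -0.279  1.318] ['color', 'fovy', 'cx', 'cy', 'R', 't']
top 52.34273234101306 321.2282346138525 231.60275843218747 [[0.031, -1.0, -0.003], [-0.987, -0.03, -0.156], [0.156, 0.008, -0.988]] [-0.018  0.584  0.651] ['color', 'fovy', 'cx', 'cy', 'R', 't']
wrist 58.1639640566408 321.7638794102154 241.3307621169194 [[0.252, -0.968, -0.002], [-0.924, -0.241, 0.295], [-0.286, -0.073, -0.955]] [-0.675 -0.038  0.378] ['color', 'fovy', 'cx', 'cy', 'R', 't']
```

View pics/scene0.png

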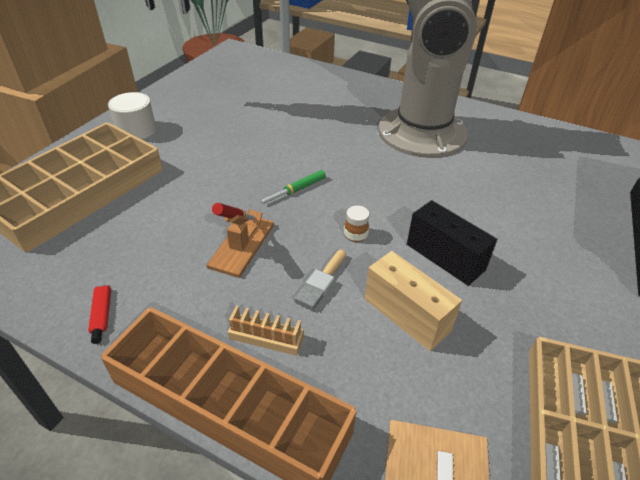

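View pics/top0.png

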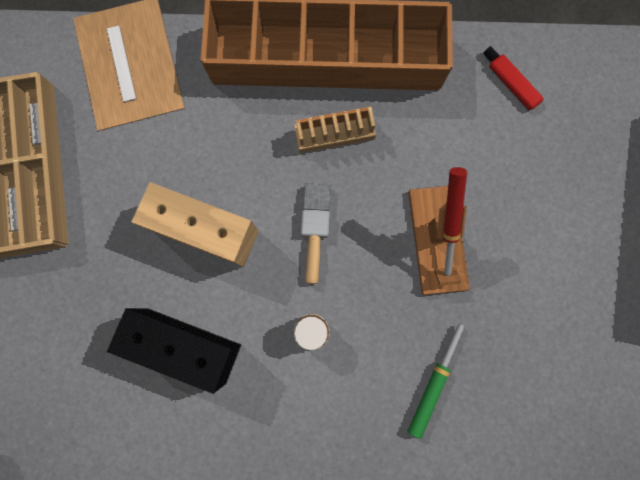

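View pics/wrist0.png

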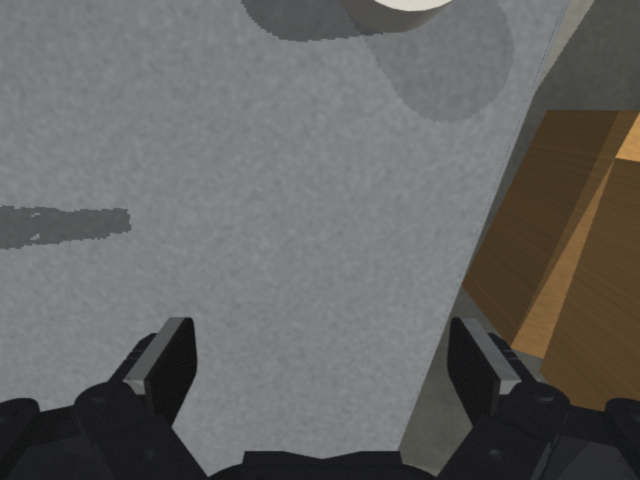

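```bash
cat > h.py <<'E'
import numpy as np, cv2
from station import bot
def ray(c,u,v):
    f=240/np.tan(np.radians(c["fovy"])/2)
    R=np.array(c["R"]);t=np.array(c["t"])
    d=R.T@np.array([(u-c["cx"])/f,(v-c["cy"])/f,1]); return -R.T@t,d/np.linalg.norm(d)
def plane(c,u,v,z):
    o,d=ray(c,u,v); return o+d*(z-o[2])/d[2]
def proj(c,X):
    f=240/np.tan(np.radians(c["fovy"])/2)
    p=np.array(c["R"])@np.array(X)+np.array(c["t"]); return np.array([c["cx"]+f*p[0]/p[2],c["cy"]+f*p[1]/p[2]])
def tri(c1,p1,c2,p2):
    A=np.zeros((3,3));b=np.zeros(3)
    rs=[ray(c1,*p1),ray(c2,*p2)]
    for o,d in rs:
        M=np.eye(3)-np.outer(d,d);A+=M;b+=M@o
    X=np.linalg.solve(A,b)
    return X,[np.linalg.norm((np.eye(3)-np.outer(d,d))@(X-o)) for o,d in rs]
E
python3 - <<'E'
from h import *
import pickle
T=bot.read_camera("top");S=bot.read_camera("scene");pickle.dump((T,S),open("cam.pkl","wb"))
def crop(c,x0,y0,w,h,k,n):
    im=c["color"][y0:y0+h,x0:x0+w,::-1]; cv2.imwrite(n,cv2.resize(im,None,fx=k,fy=k,interpolation=cv2.INTER_CUBIC))
crop(T,400,155,90,145,4,"pics/a.png");crop(T,120,170,150,110,5,"pics/b.png");crop(S,195,190,90,90,6,"pics/c.png");crop(S,350,240,130,115,5,"pics/d.png")
E
```

```text
(no output)
```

View pics/a.png

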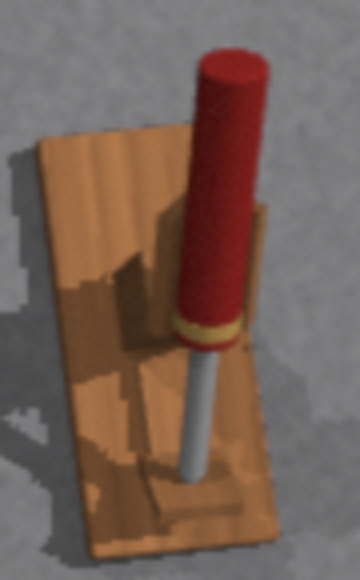

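View pics/b.png

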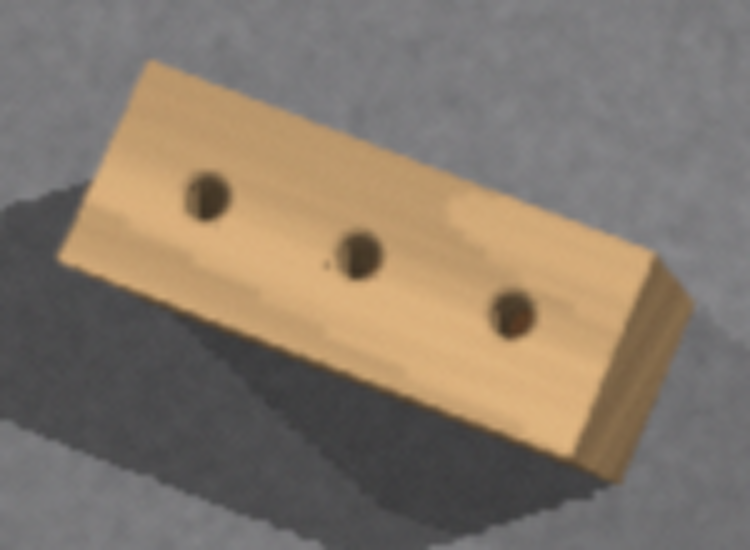

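View pics/c.png

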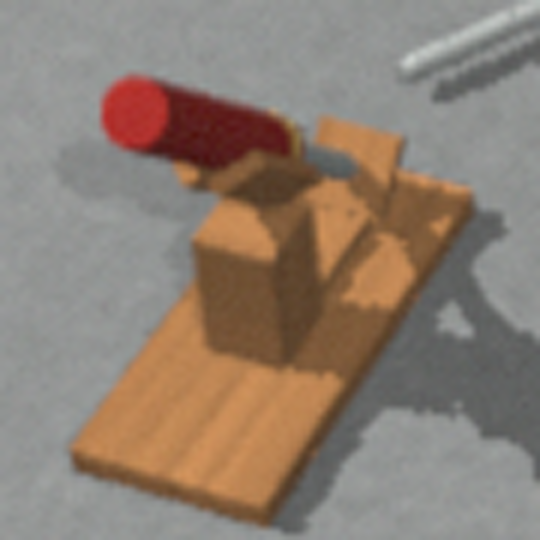

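View pics/d.png

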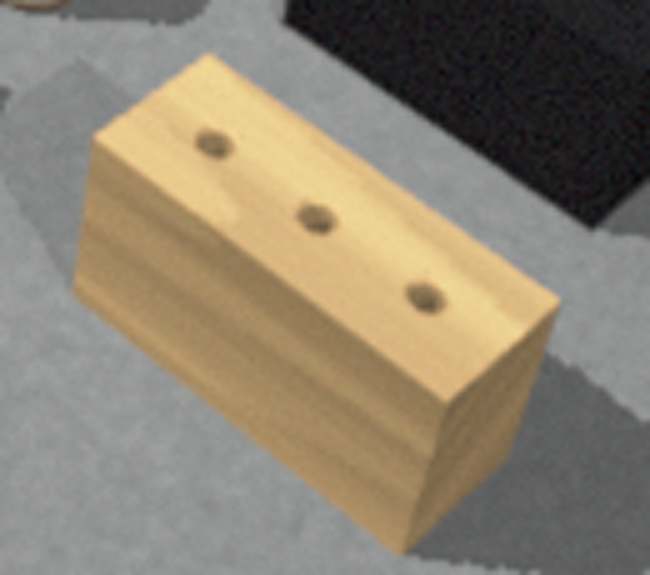

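```bash
cat > m.py <<'E'
from h import *
import pickle
T,S=pickle.load(open("cam.pkl","rb"))
pt=lambda u,v,x0,y0,k:((u+.5)/k-.5+x0,(v+.5)/k-.5+y0)
X,r=tri(T,pt(234,67,400,155,4),S,pt(135,113,195,190,6)); print("end",X,r)
# base corners top z=.012
for u,v in [(40,143),(92,553),(278,538)]: print("base",plane(T,*pt(u,v,400,155,4),.012).round(4))
for u,v in [(75,455),(265,518),(472,190)]: print("baseS",plane(S,*pt(u,v,195,190,6),.012).round(4))
# neck shoulder at
u=lambda p:plane(T,*pt(*p,400,155,4),.030)
print("foot",u((193,476)).round(4))
hs=[]
for a,b in zip([(208,196),(359,256),(512,314)],[(214,145),(316,220),(426,298)]):
    p=pt(*a,120,170,5);q=pt(*b,350,240,5)
    A=plane(T,*p,.085);B=plane(S,*q,.085);X,r=tri(T,p,S,q)
    print("hole",A.round(4),B.round(4),X.round(4))
for a in [(150,60),(655,255),(575,458),(58,260)]: print("blk",plane(T,*pt(*a,120,170,5),.085).round(4))
for a in [(208,55),(95,137),(558,300),(447,403)]: print("blkS",plane(S,*pt(*a,350,240,5),.085).round(4))
E
python3 m.py
```

```text
end [ 0.64935004 -0.16815963  0.14707923] [np.float64(0.00048953356696724), np.float64(0.0004895335669672893)]
base [ 0.657  -0.1314  0.012 ]
base [ 0.5034 -0.1508  0.012 ]
base [ 0.5109 -0.219   0.012 ]
baseS [ 0.6725 -0.195   0.012 ]
baseS [ 0.6658 -0.1278  0.012 ]
baseS [ 0.5059 -0.1514  0.012 ]
foot [ 0.5313 -0.1835  0.03  ]
hole [0.603  0.2179 0.085 ] [0.5775 0.1329 0.085 ] [0.6055 0.1707 0.1373]
hole [0.5877 0.1757 0.085 ] [0.5925 0.175  0.085 ] [0.5887 0.1755 0.0815]
hole [0.5731 0.1334 0.085 ] [0.6067 0.2175 0.085 ] [0.5723 0.1795 0.0284]
blk [0.6404 0.2369 0.085 ]
blk [0.5904 0.0958 0.085 ]
blk [0.5348 0.1142 0.085 ]
blk [0.5841 0.257  0.085 ]
blkS [0.5384 0.115  0.085 ]
blkS [0.5937 0.096  0.085 ]
blkS [0.587  0.2551 0.085 ]
blkS [0.6435 0.2364 0.085 ]
```

```bash
python3 - <<'E'
from h import *
from scipy.spatial.transform import Rotation as Ro
o=bot.get_obs();q=o["tool_rot"];M=Ro.from_quat([*q[1:],q[0]]).as_matrix();print(M.round(3))
a=np.radians(7.8)
for s in(1,-1):
    z=s*np.array([-np.sin(a),np.cos(a),0]);x=np.array([0,0,-1.]);y=np.cross(z,x)
    D=np.c_[x,y,z];print((Ro.from_matrix(D@M.T)).as_rotvec())
print((np.array([.6325,-.1704,.25])-o["eef_pos"])*1000)
E
```

```text
[[-0.     0.968  0.252]
 [ 0.001  0.252 -0.968]
 [-1.    -0.    -0.001]]
[ 3.04506094e-04 -1.19281293e-03  3.02297367e+00]
[-0.00078824 -0.00020123 -0.11861873]
[462.45969474 482.57642789  19.15137243]
```

Emit:
drive_tool(
  slide=[
    [40,42,30],
    [80,84,40],
    [120,126,40],
    [160,168,40],
    [195,205,40],
    [230,240,40],
    [265,277,40],
    [300,314,40],
    [335,350,40],
    [365,382,40],
  ],
  turn=[
    [0,0,-0.02],
    [0,0,-0.04],
    [0,0,-0.06],
    [0,0,-0.08],
    [0,0,-0.1],
    [0,0,-0.12],
    [0,0,-0.12],
    [0,0,-0.12],
    [0,0,-0.12],
    [0,0,-0.12],
  ],
  gripper=[0.65,0.65,0.65,0.65,0.65,0.65,0.65,0.65,0.65,0.65],
  squeeze=40,
)

```text
t: 1.25
eef_pos: [0.5118, -0.295, 0.271]
tool_rot: [0.532, 0.465, 0.533, -0.465]
contact_force: [1.1, -1.1, 0.8]
gripper_width: 0.649
```

Emit:
drive_tool(
  slide=[
    [35,36,0],
    [70,72,0],
    [100,103,-10],
    [121,125,-20],
    [121,125,-20],
    [121,125,-20],
  ],
  turn=[
    [0,0,0],
    [0,0,0],
    [0,0,0],
    [0,0,0],
    [0,0,0],
    [0,0,0],
  ],
  gripper=[0.65,0.65,0.65,0.65,0.65,0.65],
)

```text
t: 1.85
eef_pos: [0.6327, -0.1695, 0.2503]
tool_rot: [0.532, 0.465, 0.533, -0.465]
contact_force: [0.1, -0.0, 0.3]
gripper_width: 0.649
```

```bash
python3 - <<'E'
from h import *
print(bot.get_obs()["eef_pos"])
W=bot.read_camera("wrist");cv2.imwrite("pics/w1.png",W["color"][:,:,::-1])
e=np.array([.650,-.168,.150]);a=np.array([.7006,.0955,.7071])
for s in (0,.025,.058,.105): print(s,proj(W,e-a*s).round(1))
p=bot.get_obs()["eef_pos"]; print(proj(W,p))
E
```

```text
[ 0.63269492 -0.16950246  0.25033401]
0 [322.6 214.1]
0.025 [322.6 234.9]
0.058 [322.5 257.7]
0.105 [322.4 283.4]
[324.55301116 327.55295201]
```

View pics/w1.png

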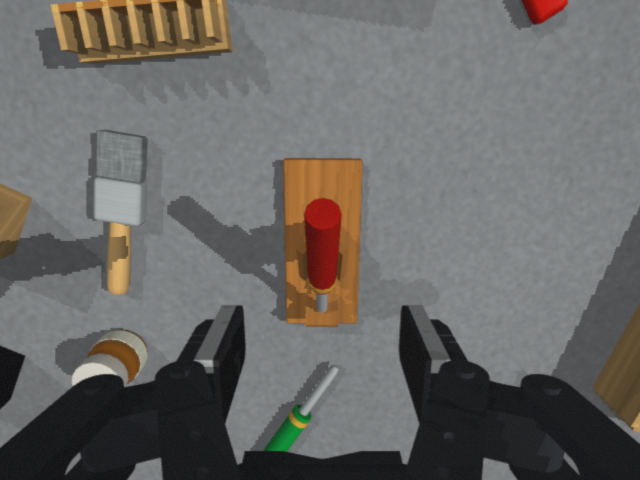

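Wrist view: handle end at (322, 213), predicted (322.6, 214). It lines up, and the handle is centred between the fingers. Descending.

Emit:
drive_tool(
  slide=[
    [0,-1,-35],
    [0,-1,-70],
    [0,-1,-100],
    [0,-1,-120],
    [0,-1,-132],
    [0,-1,-137],
    [0,-1,-137],
    [0,-1,-137],
  ],
  turn=[
    [0,0,0],
    [0,0,0],
    [0,0,0],
    [0,0,0],
    [0,0,0],
    [0,0,0],
    [0,0,0],
    [0,0,0],
  ],
  gripper=[0.65,0.65,0.65,0.65,0.65,0.65,0.65,0.65],
)

```text
t: 2.7
eef_pos: [0.633, -0.1725, 0.1152]
tool_rot: [0.533, 0.466, 0.532, -0.465]
contact_force: [-1.4, -0.0, 0.0]
gripper_width: 0.651
```

Emit:
drive_tool(
  slide=[
    [0,0,0],
    [0,0,0],
    [0,0,0],
    [0,0,0],
    [0,0,0],
    [0,0,0],
    [0,0,0],
    [0,0,0],
  ],
  turn=[
    [0,0,0],
    [0,0,0],
    [0,0,0],
    [0,0,0],
    [0,0,0],
    [0,0,0],
    [0,0,0],
    [0,0,0],
  ],
  gripper=[0.4,0.3,0.2,0.15,0.1,0.1,0.1,0.1],
  squeeze=40,
)

```text
t: 3.5
eef_pos: [0.634, -0.1708, 0.1163]
tool_rot: [0.533, 0.466, 0.532, -0.464]
contact_force: [-0.2, 4.1, 6.3]
gripper_width: 0.245
```

```bash
python3 - <<'E'
from h import *
print(bot.get_obs())
W=bot.read_camera("scene");cv2.imwrite("pics/s2.png",cv2.resize(W["color"][120:320,120:320,::-1],None,fx=3,fy=3))
E
```

```text
{'t': 3.5, 'q': array([ 0.31151391,  0.5718002 , -0.19905157,  1.68958435,  0.13632961,
        0.89074974, -1.37899127]), 'joint_vel': array([-1.39883164e-03,  2.70024455e-05,  1.59848737e-03, -2.39002767e-05,
       -1.03700567e-03,  1.92773531e-03, -8.77161029e-04]), 'joint_torque': array([  2.66668707, -57.81748652,   1.07715715, -22.96453536,
         1.45549212,  -0.37097437,   0.26008939]), 'eef_pos': array([ 0.63402737, -0.17078943,  0.1163394 ]), 'tool_rot': array([ 0.53300907,  0.466371  ,  0.53171936, -0.46440709]), 'contact_force': array([-0.20941007,  4.14046777,  6.26418872]), 'torque': array([ 1.19596786,  0.21709708, -0.30449811]), 'gripper_width': 0.2448035662978421}
```

View pics/s2.png

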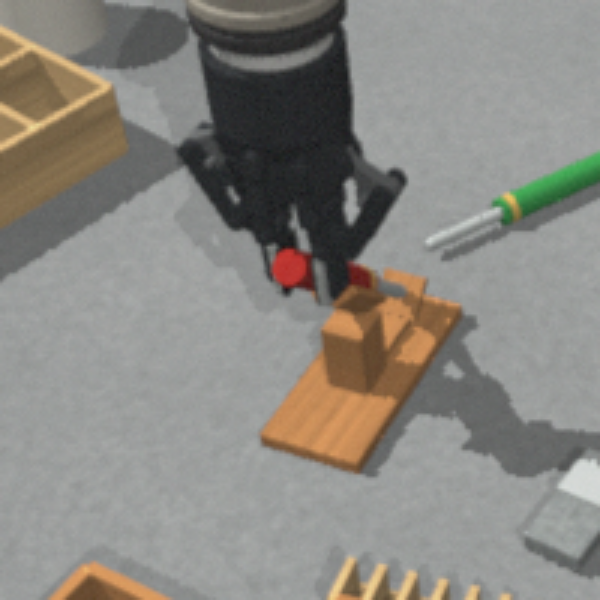

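Emit:
drive_tool(
  slide=[
    [3,0,8],
    [8,0,22],
    [15,0,45],
    [20,0,75],
    [20,0,105],
    [20,0,135],
    [20,0,150],
    [20,0,150],
  ],
  turn=[
    [0,0,0],
    [0,0,0],
    [0,0,0],
    [0,0,0],
    [0,0,0],
    [0,0,0],
    [0,0,0],
    [0,0,0],
  ],
  gripper=[0.1,0.1,0.1,0.1,0.1,0.1,0.1,0.1],
)

```text
t: 4.35
eef_pos: [0.6552, -0.1715, 0.2689]
tool_rot: [0.534, 0.467, 0.53, -0.464]
contact_force: [0.6, 0.6, -1.4]
gripper_width: 0.244
```

```bash
python3 - <<'E'
from h import *
print(bot.get_obs()["eef_pos"])
W=bot.read_camera("scene");cv2.imwrite("pics/s3.png",cv2.resize(W["color"][60:260,100:300,::-1],None,fx=3,fy=3))
E
```

```text
[ 0.6552124  -0.17154278  0.26888436]
```

View pics/s3.png

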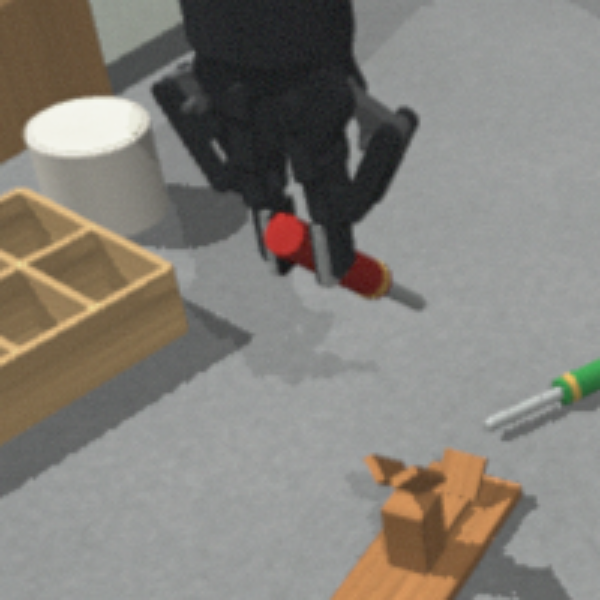

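Emit:
drive_tool(
  slide=[
    [-5,20,20],
    [-10,55,30],
    [-15,90,31],
    [-20,125,31],
    [-25,165,31],
    [-30,205,31],
    [-35,245,31],
    [-42,285,31],
    [-48,320,31],
    [-52,348,31],
  ],
  turn=[
    [0.01,-0.078,0],
    [0.021,-0.156,0],
    [0.032,-0.233,0],
    [0.042,-0.311,0],
    [0.053,-0.389,0],
    [0.064,-0.467,0],
    [0.074,-0.545,0],
    [0.085,-0.622,0],
    [0.095,-0.7,0],
    [0.106,-0.778,0],
  ],
  gripper=[0.1,0.1,0.1,0.1,0.1,0.1,0.1,0.1,0.1,0.1],
)

```text
t: 5.4
eef_pos: [0.6077, 0.1378, 0.294]
tool_rot: [0.664, 0.617, 0.333, -0.261]
contact_force: [0.4, -1.1, -1.4]
gripper_width: 0.245
```

Emit:
drive_tool(
  slide=[
    [0,0,0],
    [0,0,0],
  ],
  turn=[
    [0,0,0],
    [0,0,0],
  ],
  gripper=[0.1,0.1],
)

```text
t: 5.6
eef_pos: [0.6063, 0.1375, 0.2916]
tool_rot: [0.664, 0.615, 0.334, -0.262]
contact_force: [0.7, -0.1, -0.6]
gripper_width: 0.245
```

```bash
cat > shot.py <<'E'
from h import *
import sys,pickle
n=sys.argv[1]
o=bot.get_obs();print(o["t"],o["eef_pos"],o["tool_rot"].round(4),o["contact_force"].round(2),o["torque"].round(3),o["gripper_width"])
C={k:bot.read_camera(k) for k in("scene","top","wrist")};pickle.dump((o,C),open(n+".pkl","wb"))
cr=lambda c,x,y,w,h,k:cv2.resize(c["color"][y:y+h,x:x+w,::-1],None,fx=k,fy=k,interpolation=cv2.INTER_CUBIC)
cv2.imwrite(f"pics/{n}_s.png",cr(C["scene"],330,150,160,200,3));cv2.imwrite(f"pics/{n}_t.png",cr(C["top"],110,130,160,140,4));cv2.imwrite(f"pics/{n}_w.png",C["wrist"]["color"][:,:,::-1])
E
python3 shot.py h1
```

```text
5.6 [0.60633992 0.1374926  0.29162841] [ 0.664   0.6152  0.3344 -0.2624] [ 0.73 -0.12 -0.59] [-0.148  0.793  0.047] 0.2447910563452183
```

View pics/h1_s.png

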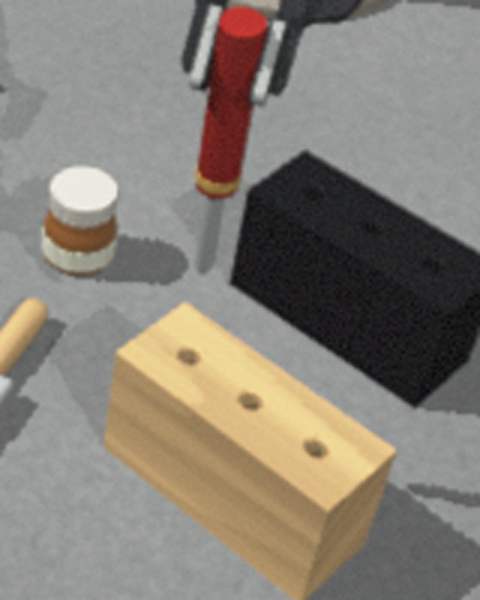

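View pics/h1_t.png

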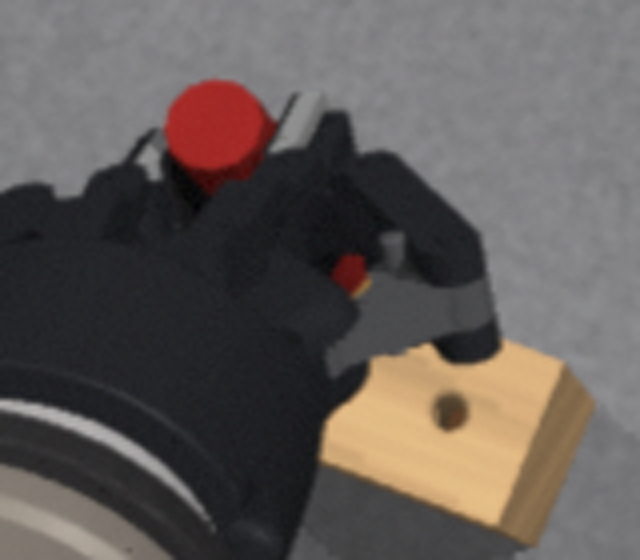

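View pics/h1_w.png

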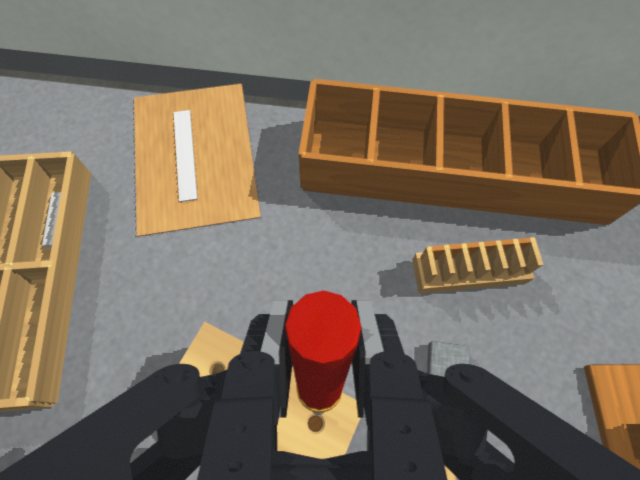

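```bash
cat > fk.py <<'E'
from h import *
from scipy.spatial.transform import Rotation as Ro
a7=np.radians(7.8)
A=np.array([np.cos(a7),np.sin(a7),1])/2**.5
Q=lambda q:Ro.from_quat([*q[1:],q[0]])
q0=Q([.53300907,.466371,.53171936,-.46440709])
p0=np.array([.63402737,-.17078943,.1163394])
al=q0.inv().apply(A)                       # file axis in tool frame
end=np.array([.650,-.168,.150])
fl=q0.inv().apply(end-.17*A-p0)            # foot in tool frame
def file(o):
    R=Q(o["tool_rot"]); return np.array(o["eef_pos"])+R.apply(fl),R.apply(al)
def need(o,foot,al=al,fl=fl,jaw=None):
    R=Q(o["tool_rot"]); ax=R.apply(al); c=np.cross(ax,[0,0,1]);s=np.linalg.norm(c)
    r=c/s*np.arcsin(s); p=np.array(foot)-(Ro.from_rotvec(r)*R).apply(fl)
    return r,(p-np.array(o["eef_pos"]))*1000
E
python3 - <<'E'
from fk import *
o=bot.get_obs();print(file(o));print(need(o,[.5896,.1755,.14])); print(q0.inv().apply(end-.17*A-p0), al)
E
```

```text
(array([0.5843073 , 0.13122501, 0.16045991]), array([0.08563211, 0.03011191, 0.99587169]))
(array([ 0.03015341, -0.08575014,  0.        ]), array([ -6.19903569,  40.2340038 , -18.82203741]))
[ 0.08620492 -0.10429006 -0.00033977] [-0.7047748   0.70942883 -0.00179523]
```

Emit:
drive_tool(
  slide=[
    [-2,15,0],
    [-4,30,-5],
    [-6,40,-15],
    [-6,40,-19],
    [-6,40,-19],
    [-6,40,-19],
  ],
  turn=[
    [0.01,-0.03,0],
    [0.02,-0.06,0],
    [0.03,-0.086,0],
    [0.03,-0.086,0],
    [0.03,-0.086,0],
    [0.03,-0.086,0],
  ],
  gripper=[0.1,0.1,0.1,0.1,0.1,0.1],
)

```text
t: 6.35
eef_pos: [0.6089, 0.1652, 0.2703]
tool_rot: [0.668, 0.628, 0.315, -0.245]
contact_force: [-0.0, 0.6, -1.4]
gripper_width: 0.247
```

```bash
python3 shot.py h2;  python3 - <<'E'
from fk import *
o=bot.get_obs();print(file(o));print(need(o,[.5896,.1755,.14]))
E
```

```text
6.35 [0.60892023 0.16522741 0.27028029] [ 0.6679  0.6282  0.3148 -0.2453] [-0.01  0.56 -1.38] [-0.068  0.855 -0.04 ] 0.247320682637515
(array([0.59141246, 0.16484351, 0.13612159]), array([0.03237942, 0.01829903, 0.99930812]))
(array([ 0.01830326, -0.03238689,  0.        ]), array([-6.16857121,  8.19466634,  4.38664782]))
```

View pics/h2_s.png

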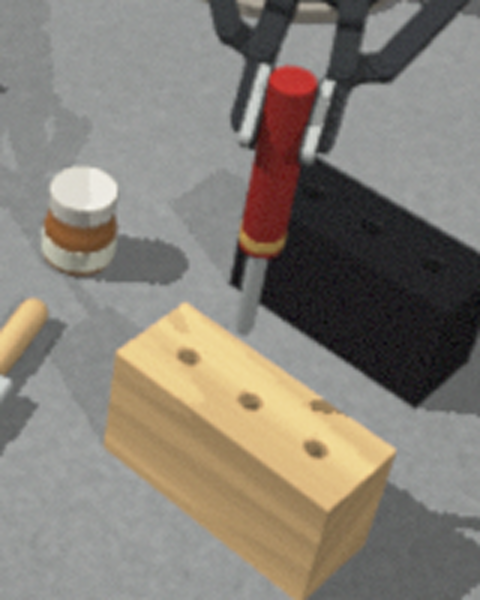

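View pics/h2_t.png

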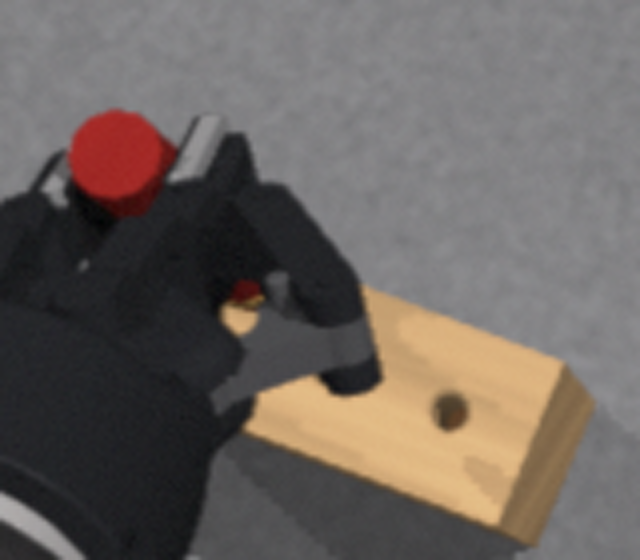

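View pics/h2_w.png

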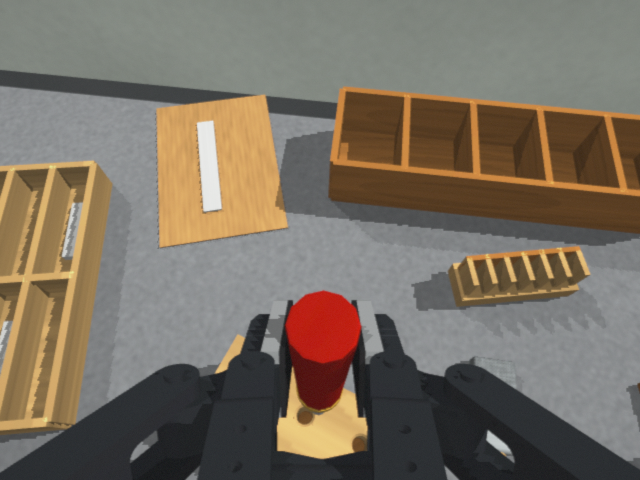

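Emit:
drive_tool(
  slide=[
    [-3,4,2],
    [-6,8,4],
    [-6,8,4],
    [-6,8,4],
    [-6,8,4],
  ],
  turn=[
    [0.01,-0.016,0],
    [0.018,-0.032,0],
    [0.018,-0.032,0],
    [0.018,-0.032,0],
    [0.018,-0.032,0],
  ],
  gripper=[0.1,0.1,0.1,0.1,0.1],
)

```text
t: 7.0
eef_pos: [0.6025, 0.1761, 0.2775]
tool_rot: [0.667, 0.636, 0.309, -0.233]
contact_force: [0.9, -0.1, -0.4]
gripper_width: 0.245
```

```bash
python3 - <<'E'
from fk import *
o=bot.get_obs();print(o["q"].round(3),file(o));print(need(o,[.5896,.1755,.14]))
E
```

```text
[-1.54   0.112  1.105  2.268  1.091  0.17  -2.957] (array([0.58943213, 0.17496212, 0.14278564]), array([0.00533036, 0.00185797, 0.99998407]))
(array([ 0.00185798, -0.00533039,  0.        ]), array([-0.55017024,  0.28759629, -2.71618525]))
```

```bash
cat > kin.py <<'E'
from fk import *
import pickle
from scipy.optimize import least_squares
def fkq(q,P):
    # signs by P['s'], axes z y z y z y z ; links with z offset d and x offset a
    d,a,s,yaw0=P
    R=Ro.identity();p=np.zeros(3);ax="zyzyzyz"
    for i in range(7):
        p=p+R.apply([a[i],0,d[i]])
        R=R*Ro.from_euler(ax[i],s[i]*q[i])
    p=p+R.apply([a[7],0,d[7]])
    return p,R*Ro.from_euler("z",yaw0)
E
cat > fit.py <<'E'
from kin import *
import itertools
D=[]
D.append(([1.20794871,.47778984,.02235724,1.55646915,-.01147077,1.1092834,-.08309138],[.16991709,-.65264846,.23032547],[.5589261,.43277147,.56001392,-.43208202]))
D.append(([.31151391,.5718002,-.19905157,1.68958435,.13632961,.89074974,-1.37899127],[.63402737,-.17078943,.1163394],[.53300907,.466371,.53171936,-.46440709]))
for n in("h1","h2"):
    o=pickle.load(open(n+".pkl","rb"))[0];D.append((o["q"],o["eef_pos"],o["tool_rot"]))
o=bot.get_obs();D.append((o["q"],o["eef_pos"],o["tool_rot"]))
best=[]
for s in itertools.product([1,-1],repeat=7):
    # orientation: last-frame z = tool x
    def tz(q):return fkq(q,(np.zeros(8),np.zeros(8),s,0))[1]
    T=[Q(r).as_matrix() for _,_,r in D]
    # allow unknown constant: base yaw & tool offset rot
    def res(v):
        B=Ro.from_euler("z",v[0]);
        return np.concatenate([(B*tz(q)).apply([0,0,1])-t[:,0] for (q,_,_),t in zip(D,T)])
    for y in(0,np.pi/2,np.pi,-np.pi/2):
        best.append((np.abs(res([y])).max(),s,y))
best.sort(key=lambda b:b[0]);
for b in best[:8]:print(b)
E
python3 fit.py
```

```text
(np.float64(1.162093599127445e-08), (-1, 1, -1, 1, -1, 1, 1), 0)
(np.float64(1.162093599127445e-08), (-1, -1, -1, -1, -1, -1, 1), 3.141592653589793)
(np.float64(1.1620935991708131e-08), (-1, 1, -1, 1, -1, 1, -1), 0)
(np.float64(1.1620935991708131e-08), (-1, -1, -1, -1, -1, -1, -1), 3.141592653589793)
(np.float64(0.1650679480291583), (1, 1, 1, 1, 1, 1, 1), 0)
(np.float64(0.1650679480291583), (1, -1, 1, -1, 1, -1, 1), 3.141592653589793)
(np.float64(0.16506794802915836), (1, 1, 1, 1, 1, 1, -1), 0)
(np.float64(0.16506794802915836), (1, -1, 1, -1, 1, -1, -1), 3.141592653589793)
```

Exact orientation structure; fit the lengths and check reachable configurations.

```bash
cat >> fit.py <<'E'
s=(-1,1,-1,1,-1,1,-1)
def res(v):
    P=(np.array([v[0],0,v[1],0,v[2],0,0,v[3]]),np.array([0,v[4],0,v[5],v[6],v[7],v[8],0.]),s,0)
    return np.concatenate([fkq(q,P)[0]-p for q,p,_ in D])
f=least_squares(res,[.3,.4,.4,.3,0,0,0,0,0],x_scale=.1);print(f.x.round(4),np.abs(f.fun).max())
for s7 in(1,-1):
    s=(-1,1,-1,1,-1,1,s7);z=(np.zeros(8),np.zeros(8),s,0)
    print(s7,[((fkq(q,z)[1]).inv()*Q(r)).as_rotvec().round(3) for q,_,r in D])
pickle.dump(f.x,open("kin.pkl","wb"))
E
python3 fit.py
```

```text
(np.float64(1.162093599127445e-08), (-1, 1, -1, 1, -1, 1, 1), 0)
(np.float64(1.162093599127445e-08), (-1, -1, -1, -1, -1, -1, 1), 3.141592653589793)
(np.float64(1.1620935991708131e-08), (-1, 1, -1, 1, -1, 1, -1), 0)
(np.float64(1.1620935991708131e-08), (-1, -1, -1, -1, -1, -1, -1), 3.141592653589793)
(np.float64(0.1650679480291583), (1, 1, 1, 1, 1, 1, 1), 0)
(np.float64(0.1650679480291583), (1, -1, 1, -1, 1, -1, 1), 3.141592653589793)
(np.float64(0.16506794802915836), (1, 1, 1, 1, 1, 1, -1), 0)
(np.float64(0.16506794802915836), (1, -1, 1, -1, 1, -1, -1), 3.141592653589793)
[ 0.2195  0.6332  0.5742  0.5521 -0.0178 -0.4337 -0.2926  0.2296 -0.2272] 0.057231144292651775
1 [array([ 0.13 , -1.567,  0.13 ]), array([ 2.011, -0.391,  2.011]), array([-0.95 , -1.354, -0.95 ]), array([-0.316, -1.548, -0.316]), array([-0.289, -1.551, -0.289])]
-1 [array([ 0.   , -1.571, -0.   ]), array([ 0.   , -1.571, -0.   ]), array([-0.   , -1.571, -0.   ]), array([-0.   , -1.571, -0.   ]), array([ 0.   , -1.571,  0.   ])]
```

```bash
cat > fit2.py <<'E'
import re
exec(open("fit.py").read().split("best=[]")[0])
s=(-1,1,-1,1,-1,1,-1);ax="zyzyzyz"
rows=[];y=[]
for q,p,_ in D:
    R=Ro.identity();c=[R.as_matrix()]
    for i in range(7):
        R=R*Ro.from_euler(ax[i],s[i]*q[i]);c.append(R.as_matrix())
    rows.append(np.hstack(c));y.append(p)
M=np.vstack(rows);y=np.concatenate(y)
# candidate subsets: z links fixed, test extras
z=[2,2*3+2,4*3+2,7*3+2]
import itertools
ex=[i for i in range(24) if i not in z]
out=[]
for k in (0,1,2,3):
  for e in itertools.combinations(ex,k):
    I=z+list(e);v,*_=np.linalg.lstsq(M[:,I],y,rcond=None);r=np.abs(M[:,I]@v-y).max();out.append((r,k,[(f"{i//3}{'xyz'[i%3]}",round(x,4)) for i,x in zip(I,v)]))
out.sort(key=lambda t:(t[0]+.0005*t[1]))
for o in out[:6]:print(o)
E
python3 fit2.py
```

```text
(np.float64(0.000135136474049391), 2, [('0z', np.float64(0.287)), ('2z', np.float64(0.5422)), ('4z', np.float64(0.4723)), ('7z', np.float64(0.3274)), ('2y', np.float64(-0.0306)), ('3y', np.float64(-0.0315))])
(np.float64(0.00013513647404955753), 2, [('0z', np.float64(0.287)), ('2z', np.float64(0.5422)), ('4z', np.float64(0.4723)), ('7z', np.float64(0.3274)), ('1y', np.float64(-0.0306)), ('3y', np.float64(-0.0315))])
(np.float64(0.00013513647404966855), 2, [('0z', np.float64(0.287)), ('2z', np.float64(0.5422)), ('4z', np.float64(0.4723)), ('7z', np.float64(0.3274)), ('2y', np.float64(-0.0306)), ('4y', np.float64(-0.0315))])
(np.float64(0.00013513647404972406), 2, [('0z', np.float64(0.287)), ('2z', np.float64(0.5422)), ('4z', np.float64(0.4723)), ('7z', np.float64(0.3274)), ('1y', np.float64(-0.0306)), ('4y', np.float64(-0.0315))])
(np.float64(2.70724462292371e-09), 3, [('0z', np.float64(0.2871)), ('2z', np.float64(0.5418)), ('4z', np.float64(0.4725)), ('7z', np.float64(0.327)), ('2y', np.float64(-0.0305)), ('3y', np.float64(-0.0314)), ('6y', np.float64(-0.0004))])
(np.float64(2.7072446506792858e-09), 3, [('0z', np.float64(0.2871)), ('2z', np.float64(0.5418)), ('4z', np.float64(0.4725)), ('7z', np.float64(0.327)), ('1y', np.float64(-0.0305)), ('3y', np.float64(-0.0314)), ('5y', np.float64(-0.0004))])
```

```bash
cat > ik.py <<'E'
from kin import *
V=(np.array([.2871,0,.5418,0,.4725,0,0,.327]),np.array([0,0,-.0305,-.0314,0,0,-.0004,0]),(-1,1,-1,1,-1,1,-1))
LO=np.array([-2.96,-.34,-1.41,.24,-1.37,.17,-2.96]);HI=np.array([2.96,2.1,1.46,2.44,4.51,1.92,2.96])
def FK(q):
    d,y,s=V;R=Ro.identity();p=np.zeros(3)
    for i in range(7):
        p=p+R.apply([0,y[i],d[i]]);R=R*Ro.from_euler("zyzyzyz"[i],s[i]*q[i])
    return p+R.apply([0,0,d[7]]),R*Ro.from_rotvec([0,-np.pi/2,0])
def IK(p,R,q0,m=.0,w=0):
    def res(q):
        a,b=FK(q);r=[*(a-p)*3,*(b*R.inv()).as_rotvec()]
        return np.r_[r,w*(q-q0)]
    f=least_squares(res,np.clip(q0,LO+m+1e-3,HI-m-1e-3),bounds=(LO+m,HI-m),xtol=1e-12,ftol=1e-12,gtol=1e-12);return f.x,np.abs(res(f.x)[:6]).max()
E
python3 - <<'E'
from ik import *
o=bot.get_obs();qn=np.array(o["q"]);p,R=FK(qn);print(p-o["eef_pos"],(R*Q(o["tool_rot"]).inv()).magnitude())
r,dp=need(o,[.5896,.1755,.14]);Rn=Ro.from_rotvec(r)*Q(o["tool_rot"])
H=np.array([[.5750,.1330],[.5896,.1755],[.6046,.2180]])
rng=np.random.default_rng(0)
for yaw in range(-90,91,15):
    Ry=Ro.from_euler("z",yaw,degrees=True)*Rn
    line=[]
    for h in H:
        for z in(.14,.02):
            tcp=np.array([*h,z])-Ry.apply(fl)
            ok=0
            for m in(.15,.08,.03,0):
                es=[]
                for k in range(8):
                    q0=qn if k==0 else rng.uniform(LO,HI)
                    es.append(IK(tcp,Ry,q0,m)[1])
                    if es[-1]<1e-4:break
                if min(es)<1e-4: ok=m if m else .001;break
            line.append(ok)
    print(yaw,line,flush=True)
E
```

```text
[ 1.70177084e-05 -8.29608154e-06  9.82097775e-05] 6.713178136967713e-16
-90 [0.15, 0.15, 0.15, 0.15, 0.15, 0.15]
-75 [0.15, 0.15, 0.15, 0.15, 0.15, 0.15]
-60 [0.15, 0.15, 0.15, 0.15, 0.15, 0.15]
-45 [0.15, 0.15, 0.15, 0.15, 0.15, 0.15]
-30 [0.15, 0.15, 0.15, 0.15, 0.15, 0.15]
-15 [0.03, 0.15, 0.08, 0.15, 0.08, 0.15]
0 [0, 0.08, 0, 0.15, 0.03, 0.15]
15 [0.03, 0.08, 0.03, 0.15, 0.03, 0.15]
30 [0.08, 0.08, 0.08, 0.15, 0.08, 0.15]
45 [0.15, 0.08, 0.15, 0.08, 0.15, 0.08]
60 [0.15, 0.15, 0.15, 0.15, 0.15, 0.15]
75 [0.15, 0.15, 0.15, 0.15, 0.15, 0.15]
90 [0.15, 0.15, 0.15, 0.15, 0.15, 0.15]
```

```bash
cat > cont.py <<'E'
from ik import *
o=bot.get_obs();qn=np.array(o["q"])
r,dp=need(o,[.5896,.1755,.14]);Rn=Ro.from_rotvec(r)*Q(o["tool_rot"])
for sg in(-1,1):
    q=qn.copy()
    for yaw in range(0,91,5):
        Ry=Ro.from_euler("z",sg*yaw,degrees=True)*Rn
        tcp=np.array([.5896,.1755,.125])-Ry.apply(fl)
        q2,e=IK(tcp,Ry,q,0,.003); 
        if yaw%10==0: print(sg*yaw,q2.round(2),round(e,4),np.abs(q2-q).max().round(2))
        q=q2
E
python3 cont.py
```

```text
0 [-1.39  0.13  0.94  2.26  1.08  0.17 -2.96] 0.0253 0.16
-10 [-1.65  0.29  1.23  2.26  0.85  0.17 -2.96] 0.0086 0.12
-20 [-1.69  0.4   1.26  2.22  0.65  0.25 -2.96] 0.0 0.1
-30 [-1.69  0.5   1.26  2.16  0.46  0.38 -2.96] 0.0 0.09
-40 [-1.67  0.6   1.26  2.08  0.29  0.51 -2.96] 0.0 0.08
-50 [-1.64  0.71  1.28  2.    0.13  0.65 -2.96] 0.0 0.08
-60 [-1.61  0.82  1.32  1.91 -0.02  0.79 -2.96] 0.0 0.08
-70 [-1.56  0.94  1.37  1.82 -0.16  0.95 -2.96] 0.0 0.08
-80 [-1.5   1.06  1.45  1.73 -0.29  1.13 -2.96] 0.0 0.09
-90 [-1.41  1.12  1.46  1.63 -0.36  1.29 -2.96] 0.054 0.08
0 [-1.39  0.13  0.94  2.26  1.08  0.17 -2.96] 0.0253 0.16
10 [ 0.04  0.14 -0.51  2.21  1.32  0.17 -2.96] 0.0181 0.83
20 [ 0.84  0.43 -1.38  2.18  1.49  0.33 -2.79] 0.0 0.17
30 [ 0.91  0.5  -1.41  2.15  1.16  0.25 -2.26] 0.0 0.31
40 [ 0.95  0.57 -1.41  2.1   0.62  0.26 -1.53] 0.0 0.36
50 [ 0.96  0.64 -1.41  2.04  0.3   0.36 -1.03] 0.0 0.21
60 [ 0.95  0.72 -1.41  1.97  0.19  0.5  -0.75] 0.0 0.12
70 [ 0.93  0.8  -1.41  1.88  0.16  0.66 -0.57] 0.0 0.08
80 [ 0.88  0.86 -1.41  1.8   0.16  0.82 -0.44] 0.0 0.08
90 [ 0.83  0.93 -1.41  1.7   0.18  0.98 -0.32] 0.0 0.08
```

```bash
cat > c2.py <<'E'
from ik import *
o=bot.get_obs();qn=np.array(o["q"])
r,dp=need(o,[.5896,.1755,.14]);Rn=Ro.from_rotvec(r)*Q(o["tool_rot"])
H=np.array([[.5896,.1755],[.5750,.1330],[.6046,.2180]])
for yaw,qs in((-40,[-1.67,.6,1.26,2.08,.29,.51,-2.96]),(-25,[-1.69,.45,1.26,2.2,.55,.3,-2.96]),(25,[.87,.47,-1.4,2.16,1.3,.3,-2.5]),(50,[ 0.96 , 0.64 ,-1.3 , 2.04 , 0.3 ,  0.36 ,-1.03])):
    Ry=Ro.from_euler("z",yaw,degrees=True)*Rn
    for m in(.0,.1):
      q=np.array(qs)
      for h in H:
        for z in(.12,.06,.02):
            q2,e=IK(np.array([*h,z])-Ry.apply(fl),Ry,q,m,.003);print(yaw,m,z,q2.round(2),round(e,4));q=q2 if e<.003 else q
E
python3 c2.py
```

```text
-40 0.0 0.12 [-1.66  0.61  1.26  2.09  0.28  0.5  -2.96] 0.0
-40 0.0 0.06 [-1.6   0.72  1.18  2.13  0.19  0.37 -2.96] 0.0
-40 0.0 0.02 [-1.56  0.8   1.13  2.15  0.13  0.3  -2.96] 0.0
-40 0.0 0.12 [-1.7   0.61  1.36  2.16  0.23  0.42 -2.86] 0.0
-40 0.0 0.06 [-1.61  0.7   1.24  2.21  0.18  0.3  -2.9 ] 0.0
-40 0.0 0.02 [-1.55  0.77  1.17  2.23  0.15  0.22 -2.93] 0.0
-40 0.0 0.12 [-1.65  0.68  1.24  2.    0.16  0.54 -2.89] 0.0
-40 0.0 0.06 [-1.6   0.77  1.16  2.04  0.12  0.44 -2.93] 0.0
-40 0.0 0.02 [-1.56  0.83  1.11  2.06  0.09  0.37 -2.96] 0.0
-40 0.1 0.12 [-1.68  0.65  1.3   2.09  0.17  0.48 -2.86] 0.0
-40 0.1 0.06 [-1.61  0.75  1.22  2.13  0.09  0.36 -2.86] 0.0
-40 0.1 0.02 [-1.57  0.82  1.16  2.15  0.02  0.29 -2.86] 0.0
-40 0.1 0.12 [-1.7   0.61  1.36  2.16  0.22  0.42 -2.85] 0.0
-40 0.1 0.06 [-1.61  0.71  1.25  2.21  0.14  0.29 -2.86] 0.0
-40 0.1 0.02 [-1.56  0.78  1.18  2.21  0.08  0.27 -2.86] 0.0197
-40 0.1 0.12 [-1.66  0.7   1.26  2.    0.12  0.54 -2.86] 0.0
-40 0.1 0.06 [-1.61  0.79  1.19  2.04  0.04  0.43 -2.86] 0.0
-40 0.1 0.02 [-1.58  0.86  1.14  2.06 -0.02  0.37 -2.86] 0.0
[... 2641 characters left out ...]
 0.11  0.29 -0.91] 0.0
50 0.0 0.06 [ 0.69  0.63 -1.14  2.06  0.15  0.17 -0.9 ] 0.0
50 0.0 0.02 [ 0.71  0.77 -1.19  2.08  0.93  0.17 -1.59] 0.0001
50 0.1 0.12 [ 0.92  0.57 -1.31  2.05  0.02  0.33 -0.77] 0.0
50 0.1 0.06 [ 0.88  0.73 -1.31  2.08  0.51  0.27 -1.17] 0.0097
50 0.1 0.02 [ 0.86  0.84 -1.31  2.1   0.93  0.27 -1.51] 0.0119
50 0.1 0.12 [ 1.02  0.54 -1.31  2.07 -0.18  0.37 -0.53] 0.0
50 0.1 0.06 [ 0.86  0.56 -1.1   2.12 -0.51  0.27 -0.16] 0.0001
50 0.1 0.02 [ 0.69  0.54 -0.87  2.15 -1.03  0.27  0.37] 0.0001
50 0.1 0.12 [ 0.42  0.35 -0.73  2.03 -0.89  0.39 -0.04] 0.0
50 0.1 0.06 [ 0.42  0.46 -0.75  2.07 -1.05  0.27  0.19] 0.0
50 0.1 0.02 [ 0.34  0.51 -0.65  2.09 -1.27  0.27  0.44] 0.0113
```

```bash
cat > goto.py <<'E'
from fk import *
import sys
# foot target x y z, absolute tool yaw psi(deg) (direction of tool horizontal component)
def goto(o,foot,psi,al=al,fl=fl):
    R=Q(o["tool_rot"])
    c=np.cross(R.apply(al),[0,0,1]);s=np.linalg.norm(c);R1=Ro.from_rotvec(c/s*np.arcsin(s))*R
    x=R1.as_matrix()[:,0];cur=np.arctan2(x[1],x[0]);R2=Ro.from_euler("z",np.radians(psi)-cur)*R1
    return (R2*R.inv()).as_rotvec(),(np.array(foot)-R2.apply(fl)-o["eef_pos"])*1000,np.degrees(cur)
if __name__=="__main__":
    o=bot.get_obs();v=[float(a) for a in sys.argv[1:]]
    r,d,c=goto(o,v[:3],v[3]);print("turn",r.round(4),"slide",d.round(1),"yaw now",c.round(1),"q",o["q"].round(2));f,a=file(o);print("foot",f.round(4),"axis",a.round(4),"F",o["contact_force"].round(1),"t",o["t"],"g",round(o["gripper_width"],3))
E
python3 goto.py .5896 .1755 .125 -42
```

```text
turn [-5.000e-04 -5.800e-03 -8.515e-01] slide [ -4.1  -9.3 -17.7] yaw now 6.8 q [-1.54  0.11  1.1   2.27  1.09  0.17 -2.96]
foot [0.5894 0.175  0.1428] axis [0.0053 0.0019 1.    ] F [ 0.9 -0.1 -0.4] t 7.0 g 0.245
```

Emit:
drive_tool(
  slide=[
    [0,-1,0],
    [-1,-2,-2],
    [-1,-3,-3],
    [-2,-5,-5],
    [-3,-6,-7],
    [-3,-8,-10],
    [-4,-9,-10],
    [-4,-9,-10],
    [-4,-9,-10],
    [-4,-9,-10],
  ],
  turn=[
    [0,-0.001,-0.12],
    [0,-0.002,-0.24],
    [0,-0.003,-0.36],
    [0,-0.004,-0.48],
    [0,-0.005,-0.6],
    [0,-0.006,-0.72],
    [0,-0.006,-0.82],
    [0,-0.006,-0.85],
    [0,-0.006,-0.85],
    [0,-0.006,-0.85],
  ],
  gripper=[0.1,0.1,0.1,0.1,0.1,0.1,0.1,0.1,0.1,0.1],
)

```text
t: 8.0
eef_pos: [0.5987, 0.1652, 0.2665]
tool_rot: [0.513, 0.707, 0.017, -0.486]
contact_force: [1.0, -0.2, -0.0]
gripper_width: 0.241
```

```bash
python3 goto.py .5896 .1755 .115 -42; python3 shot.py h3
```

```text
turn [-0.0002 -0.0019 -0.0004] slide [ -0.3   1.6 -16.8] yaw now -42.0 q [-1.65  0.69  1.29  2.01  0.14  0.64 -2.94]
foot [0.5896 0.1739 0.1318] axis [ 1.9e-03 -2.0e-04  1.0e+00] F [ 1.  -0.2 -0. ] t 8.0 g 0.241
8.0 [0.59865089 0.16515798 0.26653726] [ 0.5128  0.7071  0.0174 -0.4865] [ 1.04 -0.21 -0.03] [ 0.643  0.647 -0.014] 0.24066636925597004
```

View pics/h3_s.png

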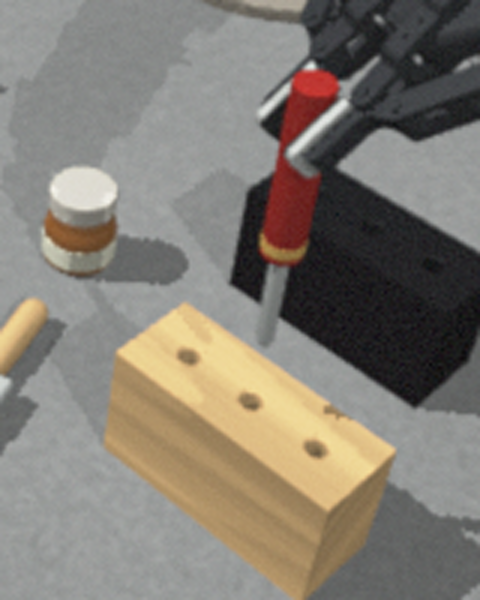

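View pics/h3_t.png

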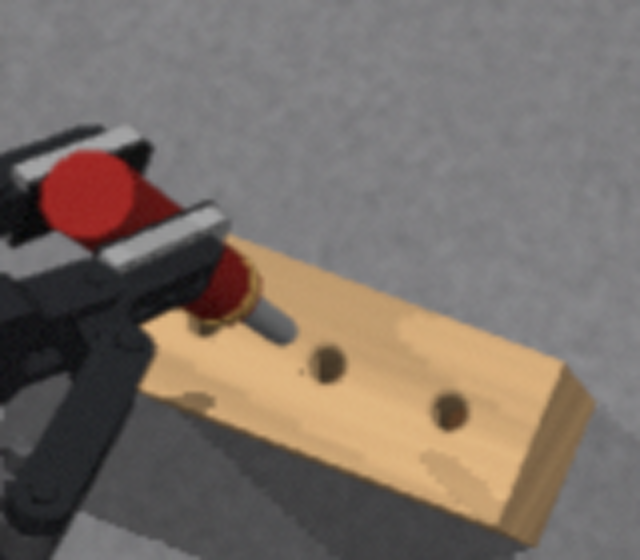

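View pics/h3_w.png

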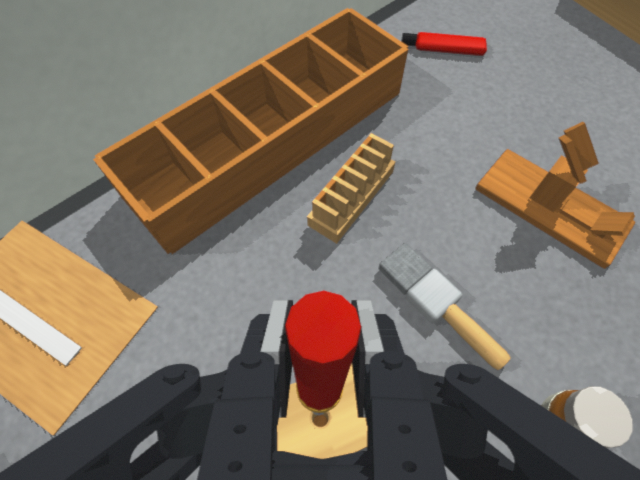

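```bash
cat > v.py <<'E'
from fk import *
import pickle
pt=lambda u,v,x0,y0,k:((u+.5)/k-.5+x0,(v+.5)/k-.5+y0)
def ana(n,ft,fs,et,es,ht=(328,365),hs=(249,401)):
    o,C=pickle.load(open(n+".pkl","rb"));T,S=C["top"],C["scene"]
    a=lambda p:pt(*p,110,130,4);b=lambda p:pt(*p,330,150,3)
    F,r1=tri(T,a(ft),S,b(fs));E,r2=tri(T,a(et),S,b(es));H,r3=tri(T,a(ht),S,b(hs))
    print("foot",F.round(4),r1[0].round(4),"end",E.round(4),r2[0].round(4),"len",np.linalg.norm(E-F).round(4),"axis",((E-F)/np.linalg.norm(E-F)).round(4),"hole",H.round(4),r3[0].round(4))
    f,ax=file(o);e=f+.17*ax
    inv=lambda p,x,y,k:((np.array(p)-[x,y]+.5)*k-.5).round(1)
    print("model",f.round(4),e.round(4),"T",inv(proj(T,f),110,130,4),inv(proj(T,e),110,130,4),"S",inv(proj(S,f),330,150,3),inv(proj(S,e),330,150,3))
if __name__=="__main__": ana("h3",(287,335),(264,342),(88,197),(316,84))
E
python3 v.py
```

```text
foot [0.5892 0.1756 0.1304] 0.0008 end [0.5885 0.1726 0.299 ] 0.0011 len 0.1687 axis [-0.0043 -0.0177  0.9998] hole [0.5886 0.1751 0.0818] 0.0012
model [0.5896 0.1739 0.1318] [0.5899 0.1739 0.3018] T [293.7 332.3] [ 83.5 186.3] S [262.6 339.4] [321.3  81.2]
```

Emit:
drive_tool(
  slide=[
    [0,0,-10],
    [-0.5,-0.5,-20],
    [-0.5,-0.5,-30],
    [-0.5,-0.5,-38],
    [-0.5,-0.5,-38],
    [-0.5,-0.5,-38],
  ],
  turn=[
    [0,0,0],
    [0,0,0],
    [0,0,0],
    [0,0,0],
    [0,0,0],
    [0,0,0],
  ],
  gripper=[0.1,0.1,0.1,0.1,0.1,0.1],
)

```text
t: 8.75
eef_pos: [0.5977, 0.1654, 0.2291]
tool_rot: [0.513, 0.708, 0.017, -0.486]
contact_force: [-0.3, 0.5, -0.5]
gripper_width: 0.246
```

```bash
python3 goto.py .5891 .1734 .09 -42; python3 shot.py h4
```

```text
turn [-0.0008 -0.0009 -0.001 ] slide [ 0.1 -0.7 -4.4] yaw now -41.9 q [-1.62  0.75  1.25  2.04  0.09  0.57 -2.94]
foot [0.5888 0.1742 0.0944] axis [ 9.e-04 -8.e-04  1.e+00] F [-0.3  0.5 -0.5] t 8.75 g 0.246
8.75 [0.59771951 0.16541843 0.2290969 ] [ 0.5128  0.7075  0.0175 -0.486 ] [-0.27  0.52 -0.49] [ 0.639  0.605 -0.02 ] 0.24625293714520666
```

View pics/h4_s.png

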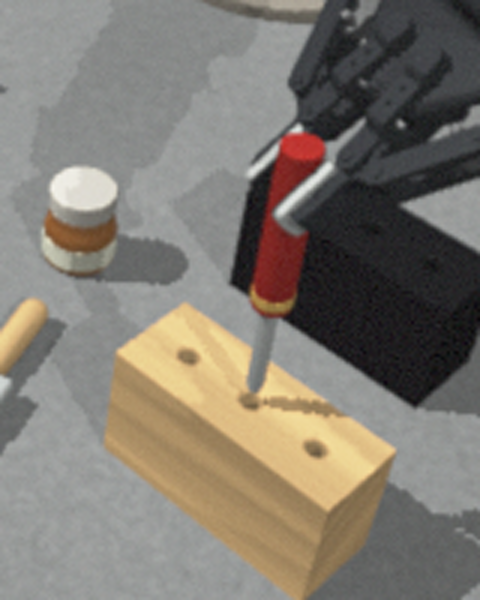

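View pics/h4_t.png

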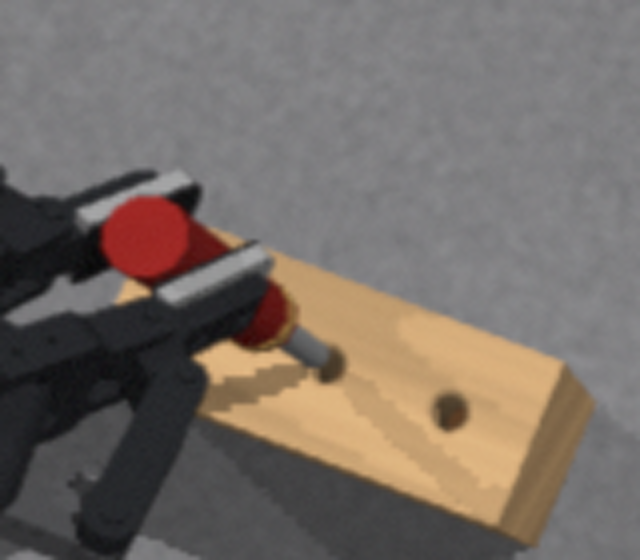

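```bash
python3 - <<'E'
from v import *
ana("h4",(323,358),(255,386),(146,237),(303,150))
E
```

```text
foot [0.5883 0.175  0.0939] 0.0003 end [0.5886 0.1733 0.2606] 0.0009 len 0.1668 axis [ 0.0017 -0.0103  0.9999] hole [0.5886 0.1751 0.0818] 0.0012
model [0.5888 0.1742 0.0944] [0.589  0.1741 0.2644] T [324.3 356.5] [141.1 230.7] S [253.  385.5] [307.7 144.6]
```

Emit:
drive_tool(
  slide=[
    [0.3,0,-4],
    [0.3,0,-8],
    [0.3,0,-11],
    [0.3,0,-14],
    [0.3,0,-16],
  ],
  turn=[
    [0,0,0],
    [0,0,0],
    [0,0,0],
    [0,0,0],
    [0,0,0],
  ],
  gripper=[0.1,0.1,0.1,0.1,0.1],
  squeeze=30,
)

```text
t: 9.4
eef_pos: [0.5981, 0.1655, 0.2132]
tool_rot: [0.512, 0.708, 0.018, -0.486]
contact_force: [-0.5, -0.6, -0.5]
gripper_width: 0.241
```

```bash
python3 goto.py .5891 .1741 .065 -42
```

```text
turn [-0.0016 -0.0006 -0.001 ] slide [ -0.2  -0.1 -13.4] yaw now -41.9 q [-1.61  0.77  1.24  2.05  0.07  0.54 -2.94]
foot [0.5893 0.1744 0.0785] axis [ 6.0e-04 -1.6e-03  1.0e+00] F [-0.5 -0.6 -0.5] t 9.4 g 0.241
```

Emit:
drive_tool(
  slide=[
    [0,0,-3],
    [0,0,-6],
    [0,0,-9],
    [0,0,-12],
    [0,0,-14],
    [0,0,-14],
  ],
  turn=[
    [0,0,0],
    [0,0,0],
    [0,0,0],
    [0,0,0],
    [0,0,0],
    [0,0,0],
  ],
  gripper=[0.1,0.1,0.1,0.1,0.1,0.1],
)

```text
t: 10.0
eef_pos: [0.598, 0.1655, 0.1989]
tool_rot: [0.513, 0.708, 0.018, -0.486]
contact_force: [0.9, 0.1, -0.3]
gripper_width: 0.244
```

```bash
python3 goto.py .5891 .1741 .055 -42; python3 shot.py h5
```

```text
turn [-0.0013 -0.0009 -0.001 ] slide [-0.2 -0.1 -9.2] yaw now -41.9 q [-1.6   0.8   1.22  2.06  0.05  0.51 -2.94]
foot [0.5891 0.1744 0.0642] axis [ 9.0e-04 -1.3e-03  1.0e+00] F [ 0.9  0.1 -0.3] t 10.0 g 0.244
10.0 [0.59803246 0.16552    0.1988959 ] [ 0.5126  0.7077  0.0176 -0.4859] [ 0.94  0.1  -0.28] [0.546 0.66  0.049] 0.2439123725088747
```

View pics/h5_s.png

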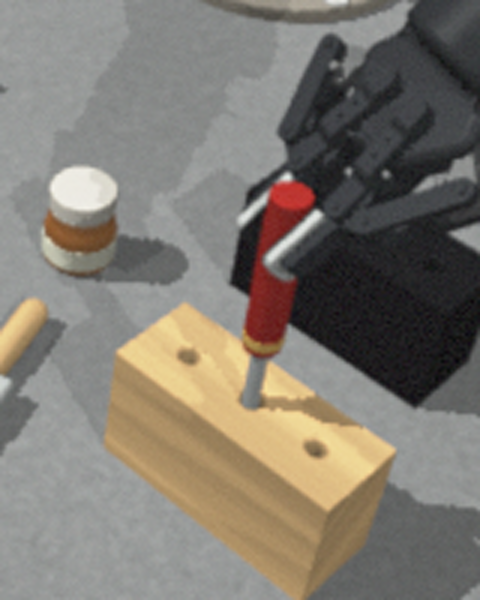

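The scene view shows the shank standing in the middle pocket at crop (250, 402), no side force. Next I feel for the floor at 27 and 33 mm.

Emit:
drive_tool(
  slide=[
    [0,0,-1],
    [0,0,-2],
    [0,0,-3],
    [0,0,-4],
    [0,0,-5],
    [0,0,-6],
  ],
  turn=[
    [0,0,0],
    [0,0,0],
    [0,0,0],
    [0,0,0],
    [0,0,0],
    [0,0,0],
  ],
  gripper=[0.1,0.1,0.1,0.1,0.1,0.1],
)

```text
t: 10.75
eef_pos: [0.5982, 0.1656, 0.1932]
tool_rot: [0.512, 0.708, 0.018, -0.486]
contact_force: [-0.3, -0.7, -0.4]
gripper_width: 0.242
```

Emit:
drive_tool(
  slide=[
    [0,0,-1],
    [0,0,-2],
    [0,0,-3],
  ],
  turn=[
    [0,0,0],
    [0,0,0],
    [0,0,0],
  ],
  gripper=[0.1,0.1,0.1],
)

```text
t: 11.05
eef_pos: [0.5982, 0.1656, 0.1901]
tool_rot: [0.512, 0.708, 0.018, -0.486]
contact_force: [-0.6, 0.2, -0.6]
gripper_width: 0.246
```

Emit:
drive_tool(
  slide=[
    [0,0,-1],
    [0,0,-2],
    [0,0,-3],
  ],
  turn=[
    [0,0,0],
    [0,0,0],
    [0,0,0],
  ],
  gripper=[0.1,0.1,0.1],
)

```text
t: 11.35
eef_pos: [0.5982, 0.1655, 0.187]
tool_rot: [0.513, 0.708, 0.018, -0.486]
contact_force: [-0.0, 0.9, -1.5]
gripper_width: 0.241
```

Emit:
drive_tool(
  slide=[
    [0,0,-1],
    [0,0,-2],
    [0,0,-3],
  ],
  turn=[
    [0,0,0],
    [0,0,0],
    [0,0,0],
  ],
  gripper=[0.1,0.1,0.1],
)

```text
t: 11.65
eef_pos: [0.5996, 0.1652, 0.1859]
tool_rot: [0.513, 0.709, 0.017, -0.485]
contact_force: [-1.0, 2.3, 11.0]
gripper_width: 0.246
```

The reading jumped to 11 N at a depth of about 33 mm, so the middle pocket is shallow. Withdrawing to try another.

Emit:
drive_tool(
  slide=[
    [-1,0,3],
    [-1,0,9],
    [-1,0,18],
    [-1,0,28],
    [-1,0,38],
    [-1,0,48],
    [-1,0,55],
    [-1,0,55],
  ],
  turn=[
    [0,0,0],
    [0,0,0],
    [0,0,0],
    [0,0,0],
    [0,0,0],
    [0,0,0],
    [0,0,0],
    [0,0,0],
  ],
  gripper=[0.1,0.1,0.1,0.1,0.1,0.1,0.1,0.1],
)

```text
t: 12.45
eef_pos: [0.599, 0.1653, 0.2421]
tool_rot: [0.512, 0.709, 0.017, -0.484]
contact_force: [0.4, 0.4, -1.2]
gripper_width: 0.244
```

```bash
python3 goto.py .6041 .2166 .104 -42; python3 goto.py .5743 .1320 .104 -42 |head -1
```

```text
turn [-0.0025  0.0038 -0.001 ] slide [13.9 42.6 -3.4] yaw now -41.9 q [-1.64  0.75  1.29  2.03  0.07  0.58 -2.91]
foot [0.5907 0.1743 0.1073] axis [-0.0038 -0.0025  1.    ] F [ 0.4  0.4 -1.2] t 12.45 g 0.244
turn [-0.0025  0.0038 -0.001 ] slide [-15.9 -42.   -3.4] yaw now -41.9 q [-1.64  0.75  1.29  2.03  0.07  0.58 -2.91]
```

Emit:
drive_tool(
  slide=[
    [4,12,0],
    [9,27,0],
    [14,43,0],
    [14,43,0],
    [14,43,0],
    [14,43,0],
  ],
  turn=[
    [0,0,0],
    [-0.002,0.003,0],
    [-0.002,0.003,0],
    [-0.002,0.003,0],
    [-0.002,0.003,0],
    [-0.002,0.003,0],
  ],
  gripper=[0.1,0.1,0.1,0.1,0.1,0.1],
)

```text
t: 13.05
eef_pos: [0.6126, 0.2071, 0.2419]
tool_rot: [0.513, 0.708, 0.016, -0.486]
contact_force: [0.6, 0.2, -0.4]
gripper_width: 0.242
```

```bash
python3 goto.py .604 .2167 .104 -42; python3 shot.py h6
```

```text
turn [0.0002 0.0002 0.0005] slide [ 0.2  0.9 -3.1] yaw now -42.0 q [-1.62  0.79  1.25  1.94  0.03  0.65 -2.91]
foot [0.6038 0.2158 0.1071] axis [-2.e-04  2.e-04  1.e+00] F [ 0.6  0.2 -0.4] t 13.05 g 0.242
13.05 [0.61257582 0.20711197 0.24185038] [ 0.5128  0.7075  0.0165 -0.486 ] [ 0.63  0.24 -0.45] [ 0.59   0.661 -0.01 ] 0.2419808934251115
```

View pics/h6_s.png

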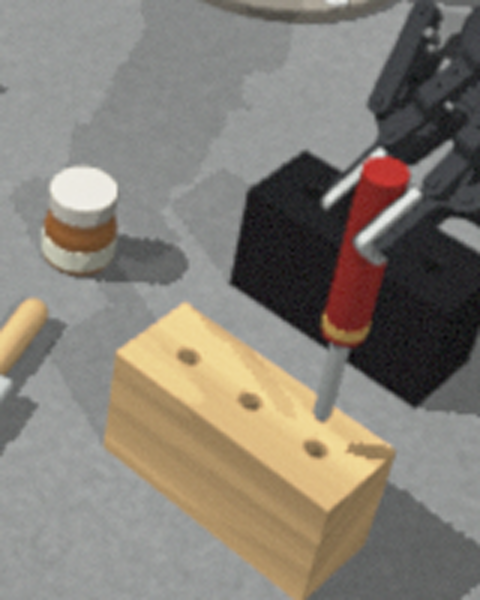

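View pics/h6_t.png

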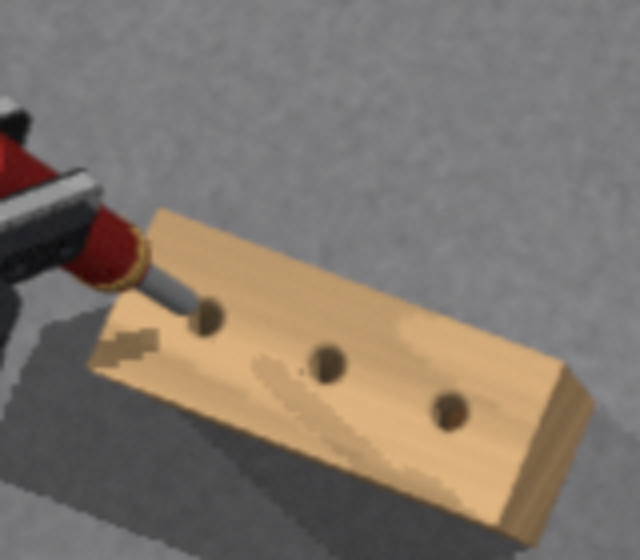

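```bash
python3 - <<'E'
from v import *
ana("h6",(192,306),(322,415),(0,0),(385,172),ht=(207,317),hs=(315,448))
E
```

```text
foot [0.6021 0.2154 0.1067] 0.0 end [0.6345 0.2093 0.2945] 0.0083 len 0.1907 axis [ 0.1698 -0.0324  0.9849] hole [0.6037 0.2176 0.0824] 0.0009
model [0.6038 0.2158 0.1071] [0.6038 0.2158 0.2771] T [190.8 300.7] [-44.4 153.1] S [321.7 417. ] [391.7 169.9]
```

Emit:
drive_tool(
  slide=[
    [0.5,0.8,-6],
    [1,1.5,-12],
    [1,1.5,-17],
    [1,1.5,-22],
    [1,1.5,-26],
    [1,1.5,-29],
  ],
  turn=[
    [0,0,0],
    [0,0,0],
    [0,0,0],
    [0,0,0],
    [0,0,0],
    [0,0,0],
  ],
  gripper=[0.1,0.1,0.1,0.1,0.1,0.1],
)

```text
t: 13.8
eef_pos: [0.6136, 0.2088, 0.2126]
tool_rot: [0.513, 0.708, 0.017, -0.486]
contact_force: [1.1, -0.5, -0.7]
gripper_width: 0.244
```

```bash
python3 goto.py .604 .2167 .065 -42; python3 shot.py h7
```

```text
turn [-0.0001  0.0002  0.0003] slide [ -0.8  -0.8 -12.8] yaw now -42.0 q [-1.6   0.83  1.22  1.96 -0.01  0.61 -2.92]
foot [0.6049 0.2175 0.0778] axis [-2.e-04 -1.e-04  1.e+00] F [ 1.1 -0.5 -0.7] t 13.8 g 0.244
13.8 [0.61361053 0.20875603 0.21255061] [ 0.5127  0.7076  0.0166 -0.4859] [ 1.13 -0.47 -0.66] [ 0.635  0.646 -0.024] 0.2442620915676433
```

View pics/h7_t.png

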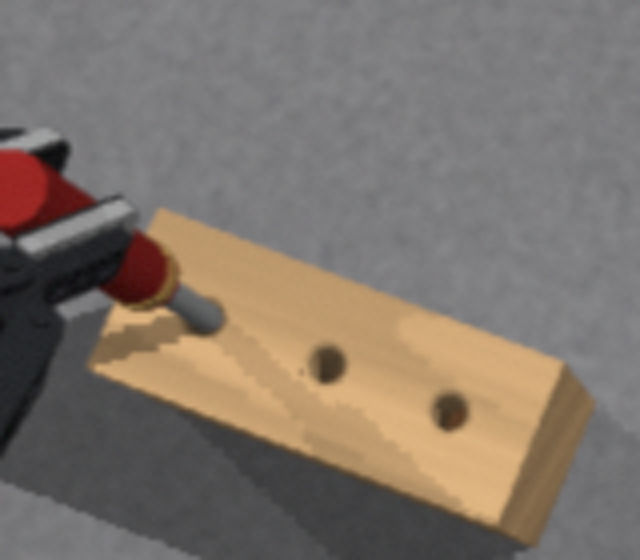

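In the pocket mouth at (207, 318), with no contact force. Going on down.

Emit:
drive_tool(
  slide=[
    [-0.2,-0.2,-3],
    [-0.4,-0.4,-6],
    [-0.4,-0.4,-9],
    [-0.4,-0.4,-12],
    [-0.4,-0.4,-14],
  ],
  turn=[
    [0,0,0],
    [0,0,0],
    [0,0,0],
    [0,0,0],
    [0,0,0],
  ],
  gripper=[0.1,0.1,0.1,0.1,0.1],
)

```text
t: 14.45
eef_pos: [0.6132, 0.2084, 0.1986]
tool_rot: [0.513, 0.708, 0.017, -0.486]
contact_force: [0.2, -0.8, -1.0]
gripper_width: 0.247
```

Emit:
drive_tool(
  slide=[
    [0,0,-1],
    [0,0,-2],
    [0,0,-3],
    [0,0,-4],
  ],
  turn=[
    [0,0,0],
    [0,0,0],
    [0,0,0],
    [0,0,0],
  ],
  gripper=[0.1,0.1,0.1,0.1],
)

```text
t: 14.85
eef_pos: [0.6133, 0.2085, 0.1946]
tool_rot: [0.513, 0.708, 0.017, -0.486]
contact_force: [-0.9, 0.5, -0.3]
gripper_width: 0.245
```

Emit:
drive_tool(
  slide=[
    [0,0,-1],
    [0,0,-2],
    [0,0,-3],
  ],
  turn=[
    [0,0,0],
    [0,0,0],
    [0,0,0],
  ],
  gripper=[0.1,0.1,0.1],
)

```text
t: 15.15
eef_pos: [0.6133, 0.2085, 0.1915]
tool_rot: [0.513, 0.708, 0.017, -0.486]
contact_force: [-0.5, 0.4, -0.8]
gripper_width: 0.245
```

Emit:
drive_tool(
  slide=[
    [0,0,-1],
    [0,0,-2],
    [0,0,-3],
    [0,0,-4],
  ],
  turn=[
    [0,0,0],
    [0,0,0],
    [0,0,0],
    [0,0,0],
  ],
  gripper=[0.1,0.1,0.1,0.1],
)

```text
t: 15.55
eef_pos: [0.6133, 0.2085, 0.1874]
tool_rot: [0.513, 0.708, 0.017, -0.486]
contact_force: [0.8, 0.3, -0.7]
gripper_width: 0.249
```

Emit:
drive_tool(
  slide=[
    [0,0,-1],
    [0,0,-2],
    [0,0,-3],
    [0,0,-4],
  ],
  turn=[
    [0,0,0],
    [0,0,0],
    [0,0,0],
    [0,0,0],
  ],
  gripper=[0.1,0.1,0.1,0.1],
)

```text
t: 15.95
eef_pos: [0.6133, 0.2086, 0.1833]
tool_rot: [0.513, 0.708, 0.017, -0.486]
contact_force: [0.9, 0.7, -0.3]
gripper_width: 0.246
```

```bash
python3 goto.py .604 .2167 .025 -42; python3 shot.py h8
```

```text
turn [-0.0003  0.0004  0.    ] slide [ -0.5  -0.6 -23.6] yaw now -42.0 q [-1.58  0.88  1.19  1.98 -0.05  0.56 -2.92]
foot [0.6046 0.2173 0.0486] axis [-4.e-04 -3.e-04  1.e+00] F [ 0.9  0.7 -0.3] t 15.95 g 0.246
15.95 [0.61331268 0.20856038 0.18334903] [ 0.5127  0.7077  0.0167 -0.4858] [ 0.88  0.66 -0.31] [0.604 0.703 0.008] 0.246035077261618
```

View pics/h8_s.png

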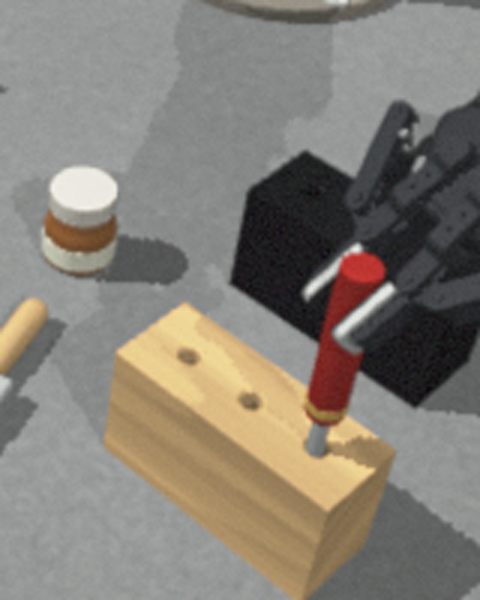

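Beyond 33 mm with no force, so this is the deep pocket.

Emit:
drive_tool(
  slide=[
    [0,0,-3],
    [0,0,-6],
    [0,0,-9],
    [0,0,-12],
    [0,0,-14],
  ],
  turn=[
    [0,0,0],
    [0,0,0],
    [0,0,0],
    [0,0,0],
    [0,0,0],
  ],
  gripper=[0.1,0.1,0.1,0.1,0.1],
)

```text
t: 16.6
eef_pos: [0.6132, 0.2086, 0.1689]
tool_rot: [0.513, 0.708, 0.017, -0.486]
contact_force: [0.3, 0.2, -0.2]
gripper_width: 0.243
```

Emit:
drive_tool(
  slide=[
    [0,0,-2],
    [0,0,-4],
    [0,0,-6],
    [0,0,-8],
  ],
  turn=[
    [0,0,0],
    [0,0,0],
    [0,0,0],
    [0,0,0],
  ],
  gripper=[0.1,0.1,0.1,0.1],
)

```text
t: 17.0
eef_pos: [0.6133, 0.2087, 0.1608]
tool_rot: [0.513, 0.708, 0.017, -0.486]
contact_force: [-0.7, 0.2, -0.6]
gripper_width: 0.243
```

Emit:
drive_tool(
  slide=[
    [0,0,-1],
    [0,0,-2],
    [0,0,-3],
  ],
  turn=[
    [0,0,0],
    [0,0,0],
    [0,0,0],
  ],
  gripper=[0.1,0.1,0.1],
)

```text
t: 17.3
eef_pos: [0.6133, 0.2087, 0.1578]
tool_rot: [0.513, 0.708, 0.017, -0.486]
contact_force: [-0.8, -0.3, -0.7]
gripper_width: 0.246
```

Emit:
drive_tool(
  slide=[
    [0,0,-1],
    [0,0,-2],
  ],
  turn=[
    [0,0,0],
    [0,0,0],
  ],
  gripper=[0.1,0.1],
)

```text
t: 17.5
eef_pos: [0.6133, 0.2088, 0.1558]
tool_rot: [0.513, 0.708, 0.017, -0.486]
contact_force: [0.0, 1.2, -0.2]
gripper_width: 0.246
```

Emit:
drive_tool(
  slide=[
    [0,0,-1],
    [0,0,-1.5],
  ],
  turn=[
    [0,0,0],
    [0,0,0],
  ],
  gripper=[0.1,0.1],
)

```text
t: 17.7
eef_pos: [0.6134, 0.2088, 0.1543]
tool_rot: [0.513, 0.708, 0.017, -0.486]
contact_force: [-0.8, 1.2, 2.2]
gripper_width: 0.242
```

Emit:
drive_tool(
  slide=[
    [0,0,-0.5],
    [0,0,-1],
  ],
  turn=[
    [0,0,0],
    [0,0,0],
  ],
  gripper=[0.1,0.1],
)

```text
t: 17.9
eef_pos: [0.6139, 0.2085, 0.1542]
tool_rot: [0.513, 0.708, 0.016, -0.485]
contact_force: [-4.3, 0.9, 8.9]
gripper_width: 0.247
```

```bash
python3 goto.py .604 .2167 .02 -42; python3 shot.py h9
```

```text
turn [ 0.0003  0.0016 -0.0002] slide [-1.1 -0.5  0.5] yaw now -42.0 q [-1.57  0.92  1.16  1.99 -0.09  0.52 -2.92]
foot [0.6053 0.2171 0.0195] axis [-1.6e-03  3.0e-04  1.0e+00] F [-4.3  0.9  8.9] t 17.9 g 0.247
17.9 [0.61386207 0.20847492 0.15423553] [ 0.513   0.7079  0.0163 -0.4853] [-4.32  0.94  8.9 ] [-0.107  0.34  -0.244] 0.24654421202673907
```

View pics/h9_s.png

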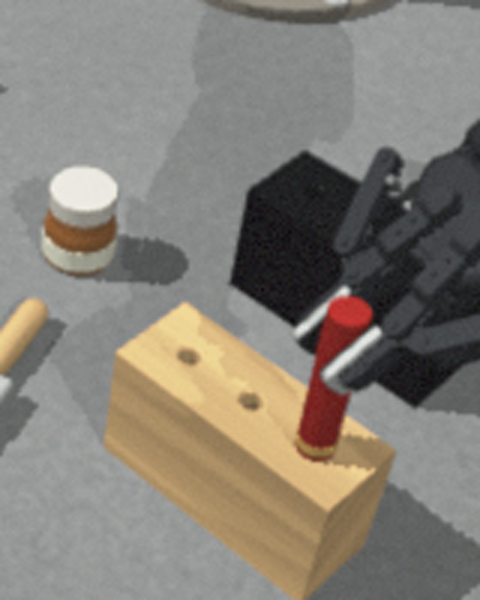

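View pics/h9_t.png

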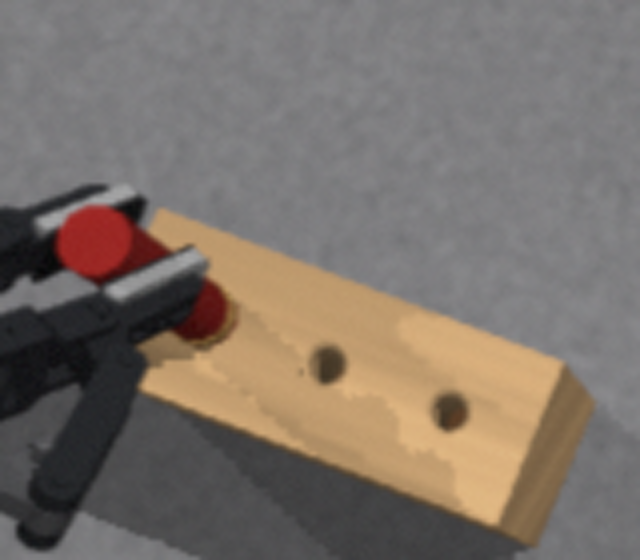

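View pics/h9_w.png

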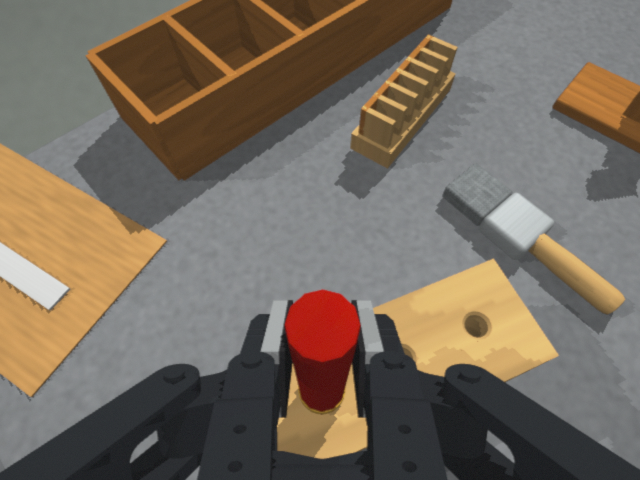

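Scene (318, 452) and top (205, 325) show the brass band and shoulder flat on the block, with the shank gone into the pocket. Hold briefly, then release.

Emit:
drive_tool(
  slide=[
    [0,0,0],
    [0,0,0],
    [0,0,0],
    [0,0,0],
  ],
  turn=[
    [0,0,0],
    [0,0,0],
    [0,0,0],
    [0,0,0],
  ],
  gripper=[0.1,0.1,0.1,0.1],
)

```text
t: 18.45
eef_pos: [0.6138, 0.2085, 0.1543]
tool_rot: [0.513, 0.708, 0.016, -0.485]
contact_force: [-1.7, 1.7, 2.7]
gripper_width: 0.242
```

Emit:
drive_tool(
  slide=[
    [0,0,0],
    [0,0,0],
    [0,0,0],
    [0,0,0],
    [0,0,0],
    [0,0,0],
    [0,0,0],
  ],
  turn=[
    [0,0,0],
    [0,0,0],
    [0,0,0],
    [0,0,0],
    [0,0,0],
    [0,0,0],
    [0,0,0],
  ],
  gripper=[0.3,0.35,0.4,0.45,0.5,0.5,0.5],
)

```text
t: 19.15
eef_pos: [0.6138, 0.2085, 0.1543]
tool_rot: [0.513, 0.708, 0.016, -0.485]
contact_force: [-0.5, 0.4, 0.8]
gripper_width: 0.5
```

```bash
python3 shot.py h10
```

```text
19.15 [0.61381947 0.20849245 0.15431305] [ 0.5129  0.7079  0.0163 -0.4854] [-0.5   0.36  0.78] [ 0.505  0.524 -0.05 ] 0.4996853667482432
```

View pics/h10_w.png

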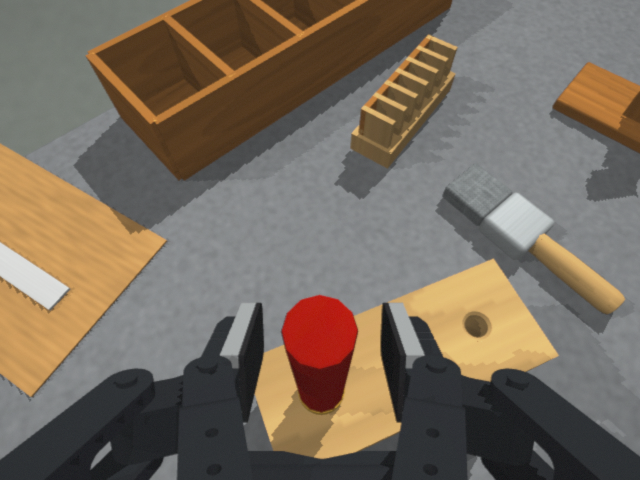

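The file at (320, 355) stands free, with a gap to both pads. Backing off along the tool axis.

Emit:
drive_tool(
  slide=[
    [-5,5,7],
    [-13,12,18],
    [-24,21,32],
    [-34,31,46],
    [-45,40,60],
    [-55,50,74],
    [-65,59,88],
    [-70,63,95],
    [-70,63,95],
    [-70,63,95],
  ],
  turn=[
    [0,0,0],
    [0,0,0],
    [0,0,0],
    [0,0,0],
    [0,0,0],
    [0,0,0],
    [0,0,0],
    [0,0,0],
    [0,0,0],
    [0,0,0],
  ],
  gripper=[0.5,0.5,0.5,0.5,0.5,0.5,0.5,0.5,0.5,0.5],
)

```text
t: 20.3
eef_pos: [0.5437, 0.2713, 0.249]
tool_rot: [0.513, 0.708, 0.016, -0.485]
contact_force: [0.2, 0.7, 0.0]
gripper_width: 0.499
```

```bash
python3 shot.py h11; python3 - <<'E'
from h import *
c=bot.read_camera("top");cv2.imwrite("pics/fin_top.png",c["color"][:,:,::-1])
E
```

```text
20.3 [0.54368265 0.27125735 0.2490339 ] [ 0.5129  0.7078  0.0164 -0.4855] [0.19 0.72 0.02] [ 0.513  0.505 -0.015] 0.49938736820806173
```

View pics/h11_s.png

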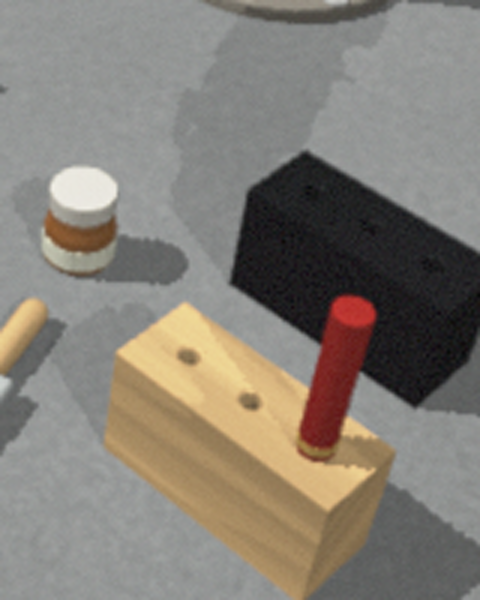

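View pics/fin_top.png

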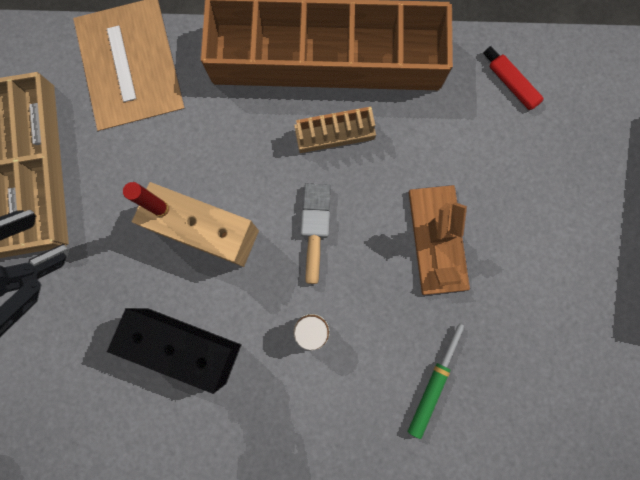

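```bash
python3 - <<'E'
from v import *
o,C=pickle.load(open("h11.pkl","rb"));E,r=tri(C["top"],(134,191.5),C["scene"],pt(353,311,330,150,3));print(E,r[0])
print("tilt vs hole .6037 .2176:",(E[:2]-[.6037,.2176])/.105)
print(bot.hand_in())
E
```

```text
[0.60252521 0.21622348 0.18590509] 3.521983829978951e-05
tilt vs hole .6037 .2176: [-0.01118848 -0.0131097 ]
the job is handed in; nothing more can be done
None
```

The file is standing in the deep pocket, the one at greatest y (block end at about x 0.604, y 0.218), and I handed the job in at about t = 20.5 s.

- **Getting there:** I gripped the handle with the tool pointing down, lifted the file out of the rest and turned it upright. The middle pocket was shallow: the force rose to 11 N at about 33 mm, so I withdrew. The next pocket let the shank go fully in. The shoulder seated at about 9 N, I held it for 0.4 s, then released and backed off.
- **Final position:** the pictures show the shoulder resting on the block. The handle end triangulates to z = 0.186; fully home should read 0.190. The cameras read about 3 mm low on block height throughout, so this fits.
- **Tilt:** about 0.017 rad by camera, against a limit of 0.06. This is measured from the handle end against the earlier hole position.
- **Other checks:** the jar, brush and reed block look unmoved in the top view. The arm is clear and force readings are about zero.
- **Arm limits:** turning the file upright first put two wrist joints right at their range limits. I turned the hand about the file before inserting. That freed one of them; the last joint stayed within about 0.04 rad of its limit for the rest of the run.

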